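Load the spray rig, aim the cans and bolt the carriage

TASK

Get the coating rig ready: take the loose cap off every spray can that still has one, set the caps rim down in the pockets of the grey cap tray, and stand each can in the middle of the carriage bay of its own colour with its nozzle facing along that bay's black arrow. Then, with the carriage loaded, push it fully home towards the brake disc and lock it by pushing the orange bolt's rod fully in through both lugs. Leave the other things on the bench alone.

Things in the scene. Friction and masses are not known exactly. Their poses are not given: they have to be found in the camera images.
- can_red: red spray can, loose, upright: 56 mm diameter, 130 mm tall to its shoulder, then a collar 39 mm wide, 8 mm high and a white spray head up to 158 mm; about 0.26 kg. Origin: centre of its underside; z up; x points where its black spout (nozzle) faces; a white stripe runs down that side. Its cap, if on, hides head and spout.
- cap_red: red cap, loose, 50 mm diameter, 45 mm tall, closed top, about 30 g; it sits loosely (1.5 mm play) over the collar of the red can, its rim on the shoulder 130 mm above the can's foot. Origin: centre of its open lower rim; z up. May be absent: that can is already uncapped.
- spout_red (a point): tip of the black spout of the red can, 18 mm from the can axis along the can's x, 153 mm above its foot.
- bay_red: bay for the red can: flat white disc with a red rim (80 mm diameter) painted on the carriage top, with a black arrow at its edge. Origin: centre of the disc on the carriage top, 22 mm above the bench; x points along the arrow; z up. It moves with the carriage. Bays stand 110 mm apart.
- can_yellow: yellow spray can, loose, upright: 56 mm diameter, 130 mm tall to its shoulder, then a collar 39 mm wide, 8 mm high and a white spray head up to 158 mm; about 0.26 kg. Origin: centre of its underside; z up; x points where its black spout (nozzle) faces; a white stripe runs down that side. Its cap, if on, hides head and spout.
- cap_yellow: yellow cap, loose, 50 mm diameter, 45 mm tall, closed top, about 30 g; it sits loosely (1.5 mm play) over the collar of the yellow can, its rim on the shoulder 130 mm above the can's foot. Origin: centre of its open lower rim; z up. May be absent: that can is already uncapped.
- spout_yellow (a point): tip of the black spout of the yellow can, 18 mm from the can axis along the can's x, 153 mm above its foot.
- bay_yellow: bay for the yellow can: flat white disc with a yellow rim (80 mm diameter) painted on the carriage top, with a black arrow at its edge. Origin: centre of the disc on the carriage top, 22 mm above the bench; x points along the arrow; z up. It moves with the carriage. Bays stand 110 mm apart.
- can_green: green spray can, loose, upright: 56 mm diameter, 130 mm tall to its shoulder, then a collar 39 mm wide, 8 mm high and a white spray head up to 158 mm; about 0.26 kg. Origin: centre of its underside; z up; x points where its black spout (nozzle) faces; a white stripe runs down that side. Its cap, if on, hides head and spout.
- cap_green: green cap, loose, 50 mm diameter, 45 mm tall, closed top, about 30 g; it sits loosely (1.5 mm play) over the collar of the green can, its rim on the shoulder 130 mm above the can's foot. Origin: centre of its open lower rim; z up. May be absent: that can is already uncapped.
- spout_green (a point): tip of the black spout of the green can, 18 mm from the can axis along the can's x, 153 mm above its foot.
- bay_green: bay for the green can: flat white disc with a green rim (80 mm diameter) painted on the carriage top, with a black arrow at its edge. Origin: centre of the disc on the carriage top, 22 mm above the bench; x points along the arrow; z up. It moves with the carriage. Bays stand 110 mm apart.
- carriage (a joint): travel of the aluminium carriage (plate 120 x 340 mm, top 22 mm above the bench) along the x axis of rack, m: 0 = loading position, nearest the robot; 0.060 = home, against its end stop. It needs about 3 N (dry friction) and stays where it is left.
- handle (a point): grip point of the carriage handle: upright black round post, 18 mm diameter, with a red top 22 mm wide ending 79 mm above the bench; this point is on its axis 60 mm above the bench. It stands on a tongue on the robot's side of the carriage, 100 mm from the line of the bays, and moves with it.
- rack: fixed steel bed, 210 x 360 mm, 12 mm thick. Origin on the bench below the carriage centre at travel 0; x = sliding direction, from the handle to the brake disc; z up. At its -y end a yellow lug, 8 mm thick, 62 mm tall, has a 17 mm square hole along y, its outer (-y) mouth at (0.020, -0.192, 0.035). 6 mm behind it is the carriage's 8 mm lug with an equal hole, in line only when home.
- bolt: locking bolt, loose, standing: heavy dark foot 45 (x) x 50 (y) x 10 mm, on it an orange grip block 45 x 18 (y) mm up to 55 mm, with a round-ended steel rod, 10 mm diameter, 60 mm out of the front face along +x, axis 35 mm up, level with the lug holes: slide it along the bench, standing, into the lugs. 0.16 kg. Origin: centre of its underside.
- bolt_tip (a point): end of the bolt's rod, 82.5 mm from the block's origin along the bolt's x, 35 mm up. With the bolt fully in, the block's front face is against the yellow lug.
- tray: fixed grey cap tray, 216 (x) x 80 (y) mm, walls 4 mm thick and 16 mm tall, floor 4 mm thick, two cross walls making three pockets in a row along x, pocket centres at x = -0.071, 0, +0.071 from the origin. Origin: centre of its underside.
- tape_roll: bystander, to be left alone: black tape roll, 68 mm diameter, lying. Origin: the centre of its underside (a lying tool: its middle).
- driver: bystander, to be left alone: red screwdriver, 190 mm, lying. Origin: the centre of its underside (a lying tool: its middle).
- spanner: bystander, to be left alone: steel spanner, 170 mm, lying. Origin: the centre of its underside (a lying tool: its middle).
- jar: bystander, to be left alone: glass jar with dark lid, 70 mm tall. Origin: the centre of its underside (a lying tool: its middle).
- brush: bystander, to be left alone: brush with wooden handle, 200 mm, lying. Origin: the centre of its underside (a lying tool: its middle).
Mind the look-alikes: they are no part of the job. Of the things that look like the can_yellow, the smaller one is meant.

How it is judged:
By the outcome, as a careful person would: the job done as asked, in the order asked, and still so for the second after the job is handed in, with the robot touching nothing.
Of cap_red, cap_yellow, cap_green only 1 to 3 are there at a start; the rules pass over those that are not, and their reading is None.
At some moment in a run one of bolt may be knocked a few centimetres aside while the robot is not near it.
It also fails if it takes over 210 s, if anything falls off the work surface, if the arm or the gripper's body presses on something with over 40 N, if the wrist force passes 120 N, or if a joint passes its speed limit or range.

ROBOT

A 6-joint arm with a two-finger parallel gripper is mounted at the origin on the work surface. World frame = base frame: x ahead of the robot, y to its left, z up, the work surface at z = 0. Lengths are in m, angles in rad, forces in N, time in s.
With the tool pointing down it reaches from about 0.3 to 0.75 m from the base axis. Payload 8.5 kg.
Tool frame: the origin (TCP) lies between the finger pads; the fingertips stand 14 mm ahead of it and the grasp point (between the pads) lies 5 mm behind it; z points along the fingers, y is the line along which they close (so a half turn about z gives the same grasp; the last joint's range is limited). The gripper opens to 85 mm and grips with 20 to 120 N. Pads are 22 mm wide; open, the fingers measure 114 mm over their backs; the gripper's body (76 mm by 85 mm) begins 54 mm behind the grasp point. The pads swing forward as they close: fully open they stand 13 mm farther back than shut.
Start: joints at [1.117, 0.381, 1.297, -0, 1.464, -0.215], TCP at [0.13, 0.534, 0.245] pointing down, gripper open.
Joint ranges: [-3.11, 3.11], [-0.89, 2.33], [0.22, 2.48], [-1.42, 4.56], [0.17, 2.85], [-2.88, 2.88]. Speed limits (rad/s): [2.39, 2.39, 3.14, 3.14, 3.14, 3.14].

INTERFACE

Orientations are given as [roll, pitch, yaw] about the fixed x, y, z axes, in that order (R = Rz(yaw) Ry(pitch) Rx(roll)).
In Python, from rig import robot gives the robot as it stands. The module is installed in compiled form; this text tells all that it offers.
- The arm moves only by the shell command python3 -m handwheel 'ROWS' [FORCE]. ROWS is JSON, a list that holds one entry, the list of rows, each a list of 7 numbers: the opening, from 0 (shut) to 1 (fully open), then the shift along the tool's x, y, z in units of 0.08 m (1.0 is 0.08 m), then the turn, a rotation vector about the tool's x, y, z in units of pi/4 rad (1.0 is pi/4 rad). A call has 1 to 12 rows; each row is the pose to reach, as a shift and turn from the pose commanded when the call began, along the tool's axes at that moment; what a row does not reach only later rows make up. A row lasts 1/12 s, in which the tool goes at most 41.7 mm and 7.16 degrees, less where a joint would pass 70% of its speed; a pose out of reach is approached as far as the arm can. A call with a number of a shift or a turn outside -1 to 1 is refused whole. A call with a gripper value outside its range is refused whole. The fingers move at their own pace and stop on an object; FORCE is the grip in N (left out, the last holds). Time passes only in rows, so rows that repeat a pose let the fingers close. It gives the time, the measured TCP pose, the force, the opening and the grip force at its end, in the units of the state.
- robot.read_state(): the state, without advancing time (a new reading comes with each control period).
- robot.camera(name): name is "side" or "top"; returns a dict with "image" (420x560x3 uint8, red, green, blue), "depth" (420x560 float32, m along the optical axis (not along the pixel's ray), 0 where there is no reading), "mtx" (3x3 intrinsics, pixels), "R" (3x3) and "t" (3): a world point X has camera coordinates R X + t. Camera axes: x right, y down, z forward; pixel columns grow to the right and rows downward; lengths in m; the calibration is good to about 2 mm. A picture is of the moment at which its call begins.
- robot.sign_off(): hands the job in; it is judged then, once.
Trained networks look in a picture, given as the dict that the camera call returned (one of the last four; its "shot" number tells which), for a name from the list of things; names that differ only in an ending like _2 or _b are one class to them, and where a whole thing is asked for, a point or a joint stands for the part that bears it (a point fixed in the world has none). Each returns a list of dicts, best first, with "confidence" (0 to 1); they miss things now and then, are a little off and sometimes report something else, mostly with a low value. They report only what shows in the picture. A call takes as long as a camera call. They do not tell look-alikes from the thing itself.
- robot.boxes_of(picture, label): "extent" ([left, top, right, bottom] in pixels, round what is visible of it).
- robot.outline_of(picture, label): "region" (420x560 bool, what is visible of it) and "extent" ([left, top, right, bottom] in pixels, round what is visible of it).
The state is a dict: "t": time; "q": joint angles; "dq": joint speeds; "effort": joint torques, N m; "tool_pos": TCP position; "ee_rot": TCP orientation; "wrist_force": force on the tool from outside, world axes, zero at the start; "moment": the same for the moment, N m; "width": opening from 0.0 (shut) to 1.0 (fully open); "grip_force": force on a finger pad.
Only numpy, scipy, OpenCV 4.12 (cv2) and the standard library are available. Lean on these libraries where they do the work, as an engineer would, in place of code of your own. Each camera call takes 0.05 s, during which the arm holds its last target. There are 200 camera calls.

## Working session

There is one attempt and no reset: what is moved stays moved. The work goes in short steps, Python scripts to look and compute and a shell command to move; the robot and the scene stay as the last step left them, time stands still between calls to the robot, and variables do not carry over. Pictures are saved under pics/ and viewed, at most 14 in all, crops included, and the job is handed in when it is done.

```bash
mkdir -p pics; cat > h.py <<'E'
import numpy as np, cv2
from rig import robot
def shot(n):
    return robot.camera(n)
def save(p,name): cv2.imwrite('pics/'+name,cv2.cvtColor(p['image'],cv2.COLOR_RGB2BGR))
def world(p,u,v,d=None):
    if d is None: d=p['depth'][int(v),int(u)]
    c=np.linalg.inv(p['mtx'])@np.array([u,v,1.0])*d
    return p['R'].T@(c-p['t'])
def cloud(p):
    v,u=np.mgrid[0:420,0:560]; d=p['depth']
    c=np.stack([u,v,np.ones_like(u)],-1)@np.linalg.inv(p['mtx']).T*d[...,None]
    return (c-p['t'])@p['R']
def atz(p,u,v,z):
    r=p['R'].T@(np.linalg.inv(p['mtx'])@np.array([u,v,1.0])); o=-p['R'].T@p['t']
    return o+r*(z-o[2])/r[2]
def pix(p,X):
    c=p['mtx']@(p['R']@np.array(X)+p['t']); return c[:2]/c[2]
E
python3 - <<'E'
from h import *
s=robot.read_state(); print({k:np.round(v,3) for k,v in s.items()})
for n in ('top','side'):
    p=shot(n); save(p,n+'0.png'); print(n,p['R'].round(3).tolist(),p['t'].round(3),p['mtx'].round(1).tolist())
    C=cloud(p)
    for l in ['can_red','can_yellow','can_green','cap_red','cap_yellow','cap_green','bay_red','bay_yellow','bay_green','handle','rack','bolt','tray','tape_roll','driver','spanner','jar','brush']:
        for o in robot.outline_of(p,l)[:4]:
            m=o['region']&(p['depth']>0); X=C[m]
            if len(X): print(l,round(o['confidence'],2),np.round(o['extent']).astype(int).tolist(),'med',np.median(X,0).round(3),'lo',np.percentile(X,2,0).round(3),'hi',np.percentile(X,98,0).round(3))
E
```

```text
{'t': np.float64(0.0), 'q': array([ 1.117,  0.381,  1.298,  0.   ,  1.464, -0.215]), 'dq': array([-0.   ,  0.002,  0.001,  0.001,  0.001,  0.001]), 'effort': array([ 2.0000e-03, -4.4848e+01, -2.3127e+01, -0.0000e+00,  5.0000e-03,
        0.0000e+00]), 'tool_pos': array([0.13 , 0.534, 0.245]), 'ee_rot': array([-3.14 , -0.   ,  2.903]), 'wrist_force': array([0.59 , 0.384, 0.514]), 'moment': array([-0.013, -0.049,  0.06 ]), 'grip_force': np.float64(0.0), 'width': np.float64(1.002)}
top [[0.017, -1.0, -0.004], [-0.988, -0.016, -0.15], [0.15, 0.006, -0.989]] [0.01  0.499 1.104] [[411.8, 0.0, 273.5], [0.0, 411.8, 213.7], [0.0, 0.0, 1.0]]
can_red 0.77 [333, 219, 353, 238] med [ 0.447 -0.161  0.078] lo [ 0.437 -0.186  0.008] hi [ 0.475 -0.153  0.132]
can_red 0.45 [235, 230, 247, 295] med [0.408 0.11  0.024] lo [0.365 0.099 0.006] hi [0.454 0.124 0.029]
can_yellow 0.89 [175, 274, 218, 306] med [0.293 0.202 0.17 ] lo [0.259 0.177 0.003] hi [0.325 0.247 0.207]
can_yellow 0.73 [254, 173, 282, 207] med [0.571 0.041 0.023] lo [0.532 0.002 0.019] hi [0.614 0.076 0.028]
can_green 0.77 [334, 160, 358
[... 5482 characters left out ...]
025] lo [0.372 0.099 0.017] hi [0.421 0.115 0.03 ]
driver 0.51 [263, 162, 326, 244] med [0.561 0.138 0.026] lo [ 0.473 -0.027  0.02 ] hi [0.625 0.312 0.065]
spanner 0.91 [359, 317, 391, 375] med [ 0.665 -0.349  0.009] lo [ 0.61  -0.41   0.002] hi [ 0.716 -0.287  0.013]
jar 0.91 [354, 263, 381, 299] med [ 0.689 -0.204  0.066] lo [ 0.665 -0.223  0.013] hi [ 0.719 -0.166  0.076]
jar 0.39 [254, 218, 276, 251] med [ 0.437 -0.029  0.074] lo [ 0.413 -0.034  0.008] hi [ 0.462 -0.013  0.132]
brush 0.86 [239, 131, 286, 159] med [0.523 0.434 0.021] lo [0.421 0.383 0.009] hi [0.592 0.478 0.027]
brush 0.62 [338, 237, 360, 268] med [ 0.625 -0.185  0.175] lo [ 0.605 -0.2    0.005] hi [ 0.66  -0.048  0.18 ]
```

```bash
python3 - <<'E'
import cv2
for n,(a,b,c,d) in {'top':(110,310,90,450),'side':(100,400,180,420)}.items():
    i=cv2.imread(f'pics/{n}0.png')[a:b,c:d]; k=min(800/i.shape[1],600/i.shape[0]); cv2.imwrite(f'pics/{n}0c.png',cv2.resize(i,None,fx=k,fy=k,interpolation=cv2.INTER_CUBIC)); print(n,k)
E
```

```text
top 2.2222222222222223
side 2.0
```

View pics/top0c.png

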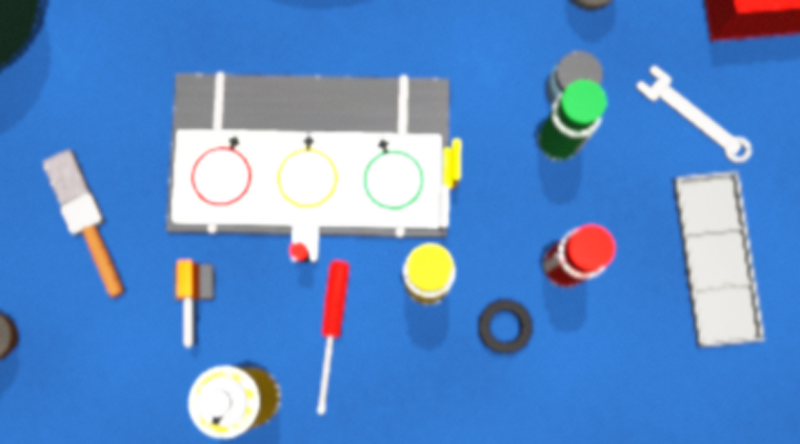

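View pics/side0c.png

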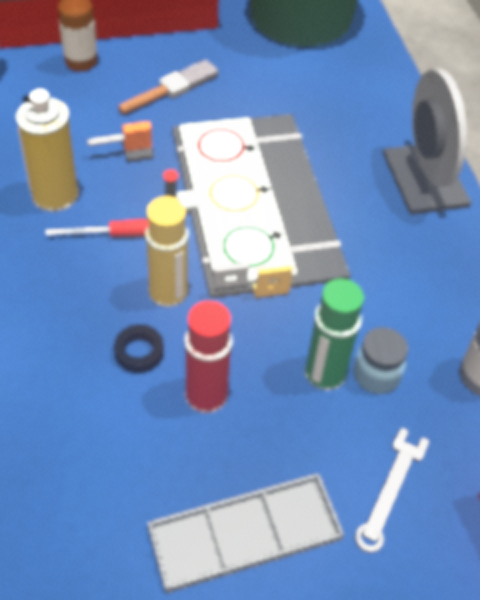

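Three capped cans. Candidates for can_yellow are the capped small can at top px (283,231) and the larger uncapped can at about (191,290), which stands 0.2 m tall, so I choose the smaller one. There is one red can at (348,225) and one green at (346,165). The bolt, at about (175,245), lies on the far side from the lug, with its rod pointing toward the robot.

```bash
cat > meas.py <<'E'
from h import *
def hsv(p): return cv2.cvtColor(p['image'],cv2.COLOR_RGB2HSV).astype(int)
def cmask(p,c):
    h=hsv(p); H,S,V=h[...,0],h[...,1],h[...,2]
    ok=(S>110)&(V>60)
    return ok&{'red':(H<7)|(H>172),'orange':(H>=7)&(H<18),'yellow':(H>=20)&(H<36),'green':(H>40)&(H<85)}[c]
def circ(P):
    (c,r)=cv2.minEnclosingCircle(P[:,:2].astype(np.float32)); return np.round(c,4),round(r,4)
E
python3 - <<'E'
from meas import *
T=shot('top');S=shot('side')
for n,p in (('top',T),('side',S)):
    C=cloud(p); d=p['depth']>0
    print(n,'bench z',np.median(C[d&(abs(C[...,2])<.015)][:,2]).round(4))
    for c,x,y in (('red',.463,-.18),('yellow',.438,-.005),('green',.627,-.175)):
        m=d&(C[...,2]>.168)&(np.hypot(C[...,0]-x,C[...,1]-y)<.04)
        X=C[m]; print('cap',c,len(X),X.mean(0).round(4),circ(X))
    # bays: rim colour pixels at plate height
    for c,y in (('red',.259),('yellow',.15),('green',.041)):
        m=cmask(p,c)&(C[...,2]<.045)&(np.hypot(C[...,0]-.57,C[...,1]-y)<.052)
        v,u=np.nonzero(m); P=np.array([atz(p,a,b,.022) for a,b in zip(u,v)])
        A=np.c_[2*P[:,:2],np.ones(len(P))]; s=np.linalg.lstsq(A,(P[:,:2]**2).sum(1),rcond=None)[0]
        # arrow dark pixels
        g=p['image'].max(2)
        m=(g<110)&(C[...,2]<.045)&(np.hypot(C[...,0]-s[0],C[...,1]-s[1])<.065)&(C[...,0]<.63)
        v,u=np.nonzero(m); w=130-g[m]; Q=np.array([atz(p,a,b,.022) for a,b in zip(u,v)])
        q=(Q[:,:2]*w[:,None]).sum(0)/w.sum()-s[:2]
        print('bay',c,len(P),s[:2].round(4),'r',np.sqrt(s[2]+s[0]**2+s[1]**2).round(4),'arrow',len(Q),np.degrees(np.arctan2(q[1],q[0])).round(1),np.hypot(*q).round(3))
    m=cmask(p,'red')&(C[...,2]>.05)&(np.hypot(C[...,0]-.47,C[...,1]-.15)<.05); X=C[m]; print('handle',len(X),np.median(X,0).round(4),X[X[:,2]>.07].mean(0).round(4))
    m=(cmask(p,'orange')|cmask(p,'red'))&d&(np.hypot(C[...,0]-.44,C[...,1]-.285)<.06); X=C[m]; Xt=X[X[:,2]>.048]; r=cv2.minAreaRect(Xt[:,:2].astype(np.float32)); print('bolt',len(Xt),Xt.mean(0).round(4),r)
    m=cmask(p,'yellow')&d&(C[...,2]<.08)&(C[...,1]<0)&(C[...,1]>-.07)&(C[...,0]>.5);X=C[m]; Xt=X[X[:,2]>.05]; print('lug',len(Xt),Xt.mean(0).round(4),X.min(0).round(3),X.max(0).round(3))
    m=d&(abs(C[...,0]-.475)<.125)&(abs(C[...,1]+.375)<.06)&(p['image'][...,0].astype(int)>100); X=C[m]; m2=X[:,2]<.03;r=cv2.minAreaRect(X[m2][:,:2].astype(np.float32)); print('tray',len(X),r)
    # plate
    h=hsv(p); m=d&(h[...,1]<40)&(h[...,2]>200)&(C[...,2]<.04)&(C[...,0]>.505)&(C[...,0]<.65)&(C[...,1]>-.04)&(C[...,1]<.34); X=C[m]; print('plate',cv2.minAreaRect(X[:,:2].astype(np.float32)),np.median(X[:,2]).round(4))
i=S['image'][190:320,230:400]; cv2.imwrite('pics/cl.png',cv2.cvtColor(cv2.resize(i,None,fx=4.5,fy=4.5,interpolation=cv2.INTER_CUBIC),cv2.COLOR_RGB2BGR))
E
```

```text
top bench z 0.0005
cap red 328 [ 0.4638 -0.1818  0.1754] (array([ 0.4641, -0.1817]), 0.0252)
cap yellow 331 [ 0.4396 -0.0056  0.1751] (array([ 0.4397, -0.0056]), 0.0248)
cap green 313 [ 0.6286 -0.1756  0.1751] (array([ 0.6292, -0.1759]), 0.0252)
bay red 5 [0.5683 0.2594] r 0.0363 arrow 6 -17.1 0.048
bay yellow 4 [0.5685 0.1496] r 0.0368 arrow 3 0.3 0.048Traceback (most recent call last):
  File "<stdin>", line 13, in <module>
IndexError: too many indices for array: array is 1-dimensional, but 2 were indexed
```

```bash
cat > m2.py <<'E'
from meas import *
T=shot('top');S=shot('side')
for n,p in (('top',T),('side',S)):
    C=cloud(p); d=p['depth']>0; h=hsv(p); H,Sa,V=h[...,0],h[...,1],h[...,2]
    for c,x,y in (('red',.463,-.18),('yellow',.438,-.005),('green',.627,-.175)):
        m=d&(C[...,2]>.168)&(np.hypot(C[...,0]-x,C[...,1]-y)<.04)
        X=C[m]; print(n,'cap',c,X.mean(0).round(4),circ(X))
    for c,y in (('red',.259),('yellow',.15),('green',.041)):
        zz=.022 if n=='top' else .026
        R=np.hypot(C[...,0]-.57,C[...,1]-y)
        hm={'red':(H<10)|(H>168),'yellow':(H>=18)&(H<38),'green':(H>40)&(H<90)}[c]
        m=(Sa>40)&(R<.048)&(R>.028)&hm
        v,u=np.nonzero(m); P=np.array([atz(p,a,b,zz) for a,b in zip(u,v)]); w=Sa[m].astype(float)
        A=np.c_[2*P[:,:2],np.ones(len(P))]; s=np.linalg.lstsq(A*w[:,None],(P[:,:2]**2).sum(1)*w,rcond=None)[0]
        g=p['image'].max(2).astype(int)
        R=np.hypot(C[...,0]-s[0],C[...,1]-s[1]); m=(g<150)&(R<.058)&(R>.025)&(C[...,2]<.05)
        v,u=np.nonzero(m); w=160-g[m]; Q=np.array([atz(p,a,b,zz) for a,b in zip(u,v)])
        q=(Q[:,:2]*w[:,None]).sum(0)/w.sum()-s[:2]
        print('bay',c,len(P),s[:2].round(4),'r',np.sqrt(s[2]+s[0]**2+s[1]**2).round(4),'arrow',len(Q),np.degrees(np.arctan2(q[1],q[0])).round(1),np.hypot(*q).round(3))
    m=cmask(p,'red')&(C[...,2]>.05)&(np.hypot(C[...,0]-.47,C[...,1]-.15)<.05); X=C[m]; print('handle',len(X),np.median(X,0).round(4),X[X[:,2]>.07].mean(0).round(4))
    m=(Sa>150)&(H<22)&d&(np.hypot(C[...,0]-.44,C[...,1]-.285)<.06); X=C[m]; Xt=X[X[:,2]>.05]; r=cv2.minAreaRect(Xt[:,:2].astype(np.float32)); print('bolt',len(Xt),Xt.mean(0).round(4),np.round(r[0],4),np.round(r[1],3),r[2])
    m=d&(Sa>100)&(H>15)&(H<36)&(C[...,2]<.08)&(C[...,1]<0)&(C[...,1]>-.07)&(C[...,0]>.5);X=C[m]; Xt=X[X[:,2]>.055]; print('lug',len(Xt),Xt.mean(0).round(4),X.min(0).round(3),X.max(0).round(3))
    m=d&(abs(C[...,0]-.475)<.125)&(abs(C[...,1]+.375)<.065)&(Sa<90)&(V>60)&(C[...,2]<.03); X=C[m];r=cv2.minAreaRect(X[:,:2].astype(np.float32)); print('tray',len(X),np.round(r[0],4),np.round(r[1],3),r[2])
    m=d&(Sa<40)&(V>200)&(C[...,2]<.04)&(C[...,2]>.012)&(C[...,0]>.505)&(C[...,0]<.65)&(C[...,1]>-.04)&(C[...,1]<.34); X=C[m]; r=cv2.minAreaRect(X[:,:2].astype(np.float32));print('plate',np.round(r[0],4),np.round(r[1],3),r[2],np.median(X[:,2]).round(4))
def crop(p,a,b,c,d,k,name): cv2.imwrite('pics/'+name,cv2.cvtColor(cv2.resize(p['image'][a:b,c:d],None,fx=k,fy=k,interpolation=cv2.INTER_CUBIC),cv2.COLOR_RGB2BGR))
E
cat > m2b.py <<'E'
from m2 import *
crop(S,190,320,230,400,4.5,'cl.png')
E
python3 m2b.py
```

```text
top cap red [ 0.4638 -0.1818  0.175 ] (array([ 0.4641, -0.182 ]), 0.0251)
top cap yellow [ 0.4394 -0.0057  0.1751] (array([ 0.4396, -0.0056]), 0.0248)
top cap green [ 0.6282 -0.1754  0.1753] (array([ 0.6286, -0.1758]), 0.025)
bay red 143 [0.5692 0.2598] r 0.0367 arrow 12 -17.7 0.047
bay yellow 140 [0.5688 0.1497] r 0.0368 arrow 9 -0.1 0.047
bay green 113 [0.5679 0.0396] r 0.0365 arrow 11 17.1 0.047
handle 44 [0.4658 0.1488 0.0787] [0.4665 0.1494 0.0787]
bolt 34 [0.4322 0.29   0.0548] [0.4324 0.2899] [0.041 0.017] 3.1858558654785156
lug 53 [ 0.5864 -0.0388  0.0616] [ 0.562 -0.042  0.006] [ 0.614 -0.024  0.065]
tray 2295 [ 0.4775 -0.3785] [0.222 0.09 ] 6.194721221923828
plate [0.5776 0.1467] [0.144 0.353] 0.08637712150812149 0.0226
side cap red [ 0.4632 -0.1844  0.1767] (array([ 0.4626, -0.1821]), 0.0269)
side cap yellow [ 0.4394 -0.0085  0.1766] (array([ 0.4403, -0.0055]), 0.0266)
side cap green [ 0.628  -0.1779  0.1767] (array([ 0.6283, -0.1756]), 0.0257)
bay red 31 [0.5689 0.2613] r 0.0372 arrow 4 -18.9 0.048
bay yellow 26 [0.5687 0.1512] r 0.0374 arrow 2 0.3 0.048
bay green 30 [0.568  0.0403] r 0.0366 arrow 3 17.8 0.048
handle 31 [0.4683 0.1492 0.0813] [0.4681 0.1488 0.0817]
bolt 17 [0.4318 0.2836 0.0547] [0.4336 0.2841] [0.033 0.008] 2.6027872562408447
lug 40 [ 0.5857 -0.0414  0.0616] [ 0.562 -0.044  0.007] [ 0.61  -0.036  0.067]
tray 3351 [ 0.478  -0.3698] [0.223 0.09 ] 6.661765098571777
plate [0.5777 0.1518] [0.144 0.352] 0.06783787906169891 0.0253
```

View pics/cl.png

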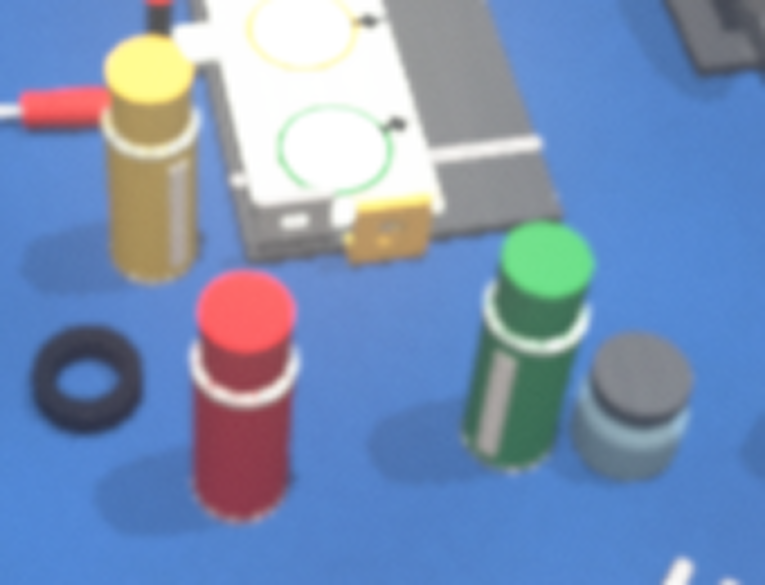

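Crop check: the small yellow can (cap at crop 150,70), the red (245,310) and the green (545,260) are all capped. Yellow's stripe faces the right and green's faces front-left. First move: align the tool, then go above the yellow cap.

```bash
(python3 -m handwheel '[[[1,0,0,-0.25,0,0,-0.304],[1,0,0,-0.25,0,0,-0.304],[1,0,0,-0.25,0,0,-0.304]]]' 30
python3 -m handwheel '[[[1,-0.55,-0.96,0,0,0,0],[1,-0.55,-0.96,0,0,0,0],[1,-0.55,-0.96,0,0,0,0]]]'
python3 -m handwheel '[[[1,-0.55,-0.96,0,0,0,0],[1,-0.55,-0.96,0,0,0,0],[1,-0.55,-0.96,0,0,0,0]]]'
python3 -m handwheel '[[[1,-0.55,-0.96,0,0,0,0],[1,-0.55,-0.96,0,0,0,0],[1,-0.55,-0.96,0,0,0,0]]]'
python3 -m handwheel '[[[1,-0.55,-0.96,0,0,0,0],[1,-0.55,-0.96,0,0,0,0],[1,-0.55,-0.96,0,0,0,0]]]'
python3 -m handwheel '[[[1,-0.55,-0.96,0,0,0,0],[1,-0.55,-0.96,0,0,0,0],[1,-0.55,-0.96,0,0,0,0]]]'
python3 -m handwheel '[[[1,-0.55,-0.96,0,0,0,0],[1,-0.55,-0.96,0,0,0,0],[1,-0.55,-0.96,0,0,0,0]]]'
python3 -m handwheel '[[[1,-0.55,-0.96,0,0,0,0],[1,-0.55,-0.96,0,0,0,0],[1,-0.55,-0.96,0,0,0,0],[1,-0.55,-0.96,0,0,0,0],[1,-0.55,-0.96,0,0,0,0]]]') | sed -n '1p;$p'
```

```text
t: 2.35
grip_force: 0.0
```

```bash
cat > st.py <<'E'
from h import *
import sys
s=robot.read_state()
print('t',round(float(s['t']),2),'p',s['tool_pos'].round(4),'rpy',s['ee_rot'].round(3),'q',s['q'].round(2),'F',s['wrist_force'].round(1),'w',round(float(s['width']),3),'g',round(float(s['grip_force']),1))
if len(sys.argv)>3:
    d=np.array([float(x) for x in sys.argv[1:4]])-s['tool_pos']
    from scipy.spatial.transform import Rotation as Ro
    R=Ro.from_euler('xyz',s['ee_rot']).as_matrix(); print('rows',(R.T@d/.08).round(3))
    if len(sys.argv)>4:
        Rg=Ro.from_euler('xyz',[np.pi,0,np.radians(float(sys.argv[4]))]).as_matrix(); print('turn',(Ro.from_matrix(R.T@Rg).as_rotvec()/(np.pi/4)).round(3))
E
python3 st.py 0.4395 -0.0057 0.156 180
```

```text
t 4.27 p [ 0.4378 -0.0025  0.2649] rpy [ 3.141e+00 -1.000e-03  3.140e+00] q [-0.28  0.17  1.55  0.    1.43 -1.85] F [-0.  -0.3 -0.4] w 0.998 g 0.0
rows [-0.023 -0.042  1.361]
turn [ 0.001 -0.001 -0.002]
```

```bash
(python3 -m handwheel '[[[1,-0.02,-0.04,0.5,0,0,0],[1,-0.02,-0.04,0.9,0,0,0],[1,-0.02,-0.04,0.9,0,0,0],[1,-0.02,-0.04,0.9,0,0,0]]]' 30
python3 -m handwheel '[[[1,0,0,0.46,0,0,0],[1,0,0,0.46,0,0,0],[1,0,0,0.46,0,0,0],[0,0,0,0.46,0,0,0],[0,0,0,0.46,0,0,0],[0,0,0,0.46,0,0,0],[0,0,0,0.46,0,0,0],[0,0,0,0.46,0,0,0],[0,0,0,0.46,0,0,0],[0,0,0,0.46,0,0,0]]]') >/dev/null; python3 st.py
(python3 -m handwheel '[[[0,0,0,-0.2,0,0,0],[0,0,0,-0.5,0,0,0],[0,0,0,-0.9,0,0,0],[0,0,0,-0.9,0,0,0],[0,0,0,-0.9,0,0,0]]]') >/dev/null; python3 st.py 0.407 -0.382 0.2
```

```text
t 5.43 p [ 0.4404 -0.0066  0.1582] rpy [-3.141e+00  3.000e-03 -3.142e+00] q [-0.29  0.29  1.73  0.    1.12 -1.86] F [-1.2  1.7  8.7] w 0.578 g 30.3
t 5.85 p [ 0.4402 -0.0066  0.2303] rpy [-3.14   0.004  3.142] q [-0.29  0.2   1.61 -0.    1.33 -1.86] F [-0.3  0.9 -1. ] w 0.576 g 31.6
rows [ 0.417 -4.692  0.383]
```

```bash
(python3 -m handwheel '[[[0,0.08,-0.3,-0.2,0,0,0],[0,0.08,-0.94,-0.2,0,0,0],[0,0.08,-0.94,-0.2,0,0,0],[0,0.08,-0.94,-0.2,0,0,0]]]'
python3 -m handwheel '[[[0,0.08,-0.94,0,0,0,0],[0,0.08,-0.94,0,0,0,0],[0,0.08,-0.94,0,0,0,0]]]'
python3 -m handwheel '[[[0,0.08,-0.94,0,0,0,0],[0,0.08,-0.94,0,0,0,0],[0,0.08,-0.94,0,0,0,0]]]'
python3 -m handwheel '[[[0,0.08,-0.94,0,0,0,0],[0,0.08,-0.94,0,0,0,0],[0,0.08,-0.94,0,0,0,0]]]'
python3 -m handwheel '[[[0,0.08,-0.94,0.2,0,0,0],[0,0.08,-0.94,0.2,0,0,0],[0,0.08,-0.94,0.2,0,0,0],[0,0.08,-0.94,0.2,0,0,0]]]'
python3 -m handwheel '[[[0,0,0,1,0,0,0],[0,0,0,1,0,0,0],[0,0,0,1,0,0,0],[0,0,0,1,0,0,0]]]'
) >/dev/null; python3 st.py 0.407 -0.382 0.033 180
```

```text
t 7.6 p [ 0.4079 -0.3806  0.1483] rpy [ 3.138e+00 -2.000e-03 -3.140e+00] q [-0.96  0.48  1.43  0.    1.24 -2.54] F [ 0.1 -1.   0.4] w 0.575 g 31.7
rows [ 0.009 -0.022  1.441]
turn [ 0.004 -0.002  0.002]
```

```bash
(python3 -m handwheel '[[[0,0.01,-0.02,0.5,0,0,0],[0,0.01,-0.02,1,0,0,0],[0,0.01,-0.02,1,0,0,0],[0,0.01,-0.02,1,0,0,0]]]'
python3 -m handwheel '[[[0,0,0,0.2,0,0,0],[0,0,0,0.35,0,0,0],[0,0,0,0.42,0,0,0],[0,0,0,0.42,0,0,0],[0,0,0,0.42,0,0,0]]]') >/dev/null; python3 st.py
(python3 -m handwheel '[[[0.9,0,0,0,0,0,0],[0.9,0,0,0,0,0,0],[0.9,0,0,0,0,0,0],[0.9,0,0,0,0,0,0],[0.9,0,0,-0.1,0,0,0],[0.9,0,0,-0.5,0,0,0],[1,0,0,-1,0,0,0],[1,0,0,-1,0,0,0],[1,0,0,-1,0,0,0]]]'
python3 -m handwheel '[[[1,0,0.4,-1,0,0,0],[1,-0.24,0.8,-1,0,0,0],[1,-0.24,0.8,-1,0,0,0],[1,-0.24,0.8,-1,0,0,0]]]'
python3 -m handwheel '[[[1,-0.24,0.8,-0.5,0,0,0],[1,-0.24,0.8,-0.5,0,0,0],[1,-0.24,0.8,-0.5,0,0,0],[1,-0.24,0.8,-0.5,0,0,0],[1,-0.24,0.8,-0.5,0,0,0]]]') >/dev/null; python3 st.py 0.4638 -0.182 0.156 180
```

```text
t 8.35 p [ 0.4076 -0.3848  0.0372] rpy [-3.139e+00  2.000e-03 -3.141e+00] q [-0.97  0.63  1.54 -0.    0.97 -2.54] F [ 0.9  0.1 -1. ] w 0.581 g 31.7
t 9.85 p [ 0.4448 -0.2565  0.2336] rpy [ 3.140e+00 -2.000e-03  3.141e+00] q [-0.75  0.33  1.42 -0.    1.4  -2.32] F [ 0.2  0.1 -0.5] w 0.999 g 0.0
rows [-0.239  0.93   0.971]
turn [ 0.001 -0.002 -0.   ]
```

```bash
(python3 -m handwheel '[[[1,-0.24,0.93,0,0,0,0],[1,-0.24,0.93,0,0,0,0],[1,-0.24,0.93,0,0,0,0],[1,-0.24,0.93,0.5,0,0,0],[1,-0.24,0.93,0.98,0,0,0],[1,-0.24,0.93,0.98,0,0,0],[1,-0.24,0.93,0.98,0,0,0],[1,-0.24,0.93,0.98,0,0,0]]]'
python3 -m handwheel '[[[0,0,0,0,0,0,0],[0,0,0,0,0,0,0],[0,0,0,0,0,0,0],[0,0,0,0,0,0,0],[0,0,0,0,0,0,0],[0,0,0,0,0,0,0],[0,0,0,0,0,0,0],[0,0,0,0,0,0,0]]]') >/dev/null; python3 st.py
(python3 -m handwheel '[[[0,0,0,-0.2,0,0,0],[0,0,0,-0.5,0,0,0],[0,0,0,-0.9,0,0,0],[0,0,0,-0.9,0,0,0],[0,0,0,-0.9,0,0,0]]]'
python3 -m handwheel '[[[0,-0.06,-0.3,0,0,0,0],[0,-0.06,-0.8,0,0,0,0],[0,-0.06,-0.8,0,0,0,0],[0,-0.06,-0.8,0,0,0,0]]]'
python3 -m handwheel '[[[0,-0.06,-0.8,0,0,0,0],[0,-0.06,-0.8,0,0,0,0],[0,-0.06,-0.8,0,0,0,0]]]'
python3 -m handwheel '[[[0,-0.06,-0.8,0.9,0,0,0],[0,-0.06,-0.8,0.9,0,0,0],[0,-0.06,-0.8,0.9,0,0,0],[0,-0.06,-0.8,0.9,0,0,0],[0,-0.06,-0.8,0.9,0,0,0],[0,-0.06,-0.8,0.9,0,0,0]]]') >/dev/null; python3 st.py 0.478 -0.375 0.034 180
```

```text
t 11.18 p [ 0.4649 -0.182   0.158 ] rpy [-3.140e+00  2.000e-03  3.142e+00] q [-0.61  0.38  1.58 -0.    1.18 -2.18] F [-1.1  0.2  6. ] w 0.58 g 30.8
t 12.68 p [ 0.4794 -0.3725  0.1581] rpy [-3.141e+00  1.000e-03 -3.141e+00] q [-0.86  0.55  1.27  0.    1.32 -2.43] F [ 0.9 -0.5 -0.2] w 0.583 g 31.6
rows [ 0.019 -0.03   1.551]
turn [-0.001  0.002  0.001]
```

```bash
python3 - <<'E'
from h import *
T=shot('top');save(T,'t1.png')
i=cv2.imread('pics/t1.png')[120:280,220:450]; cv2.imwrite('pics/t1c.png',cv2.resize(i,None,fx=3.4,fy=3.4,interpolation=cv2.INTER_CUBIC))
E
```

```text
(no output)
```

View pics/t1c.png

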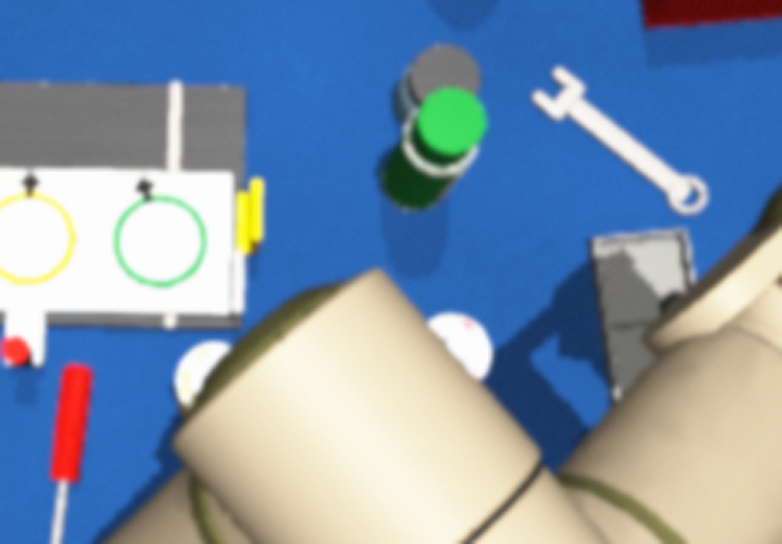

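The arm hides most of the tray. The yellow and red heads show white (crop 210,375 and 460,345), so both caps are off. I'll place the red cap, then fetch the green one.

```bash
(python3 -m handwheel '[[[0,0.02,-0.03,0.5,0,0,0],[0,0.02,-0.03,1,0,0,0],[0,0.02,-0.03,1,0,0,0],[0,0.02,-0.03,1,0,0,0]]]'
python3 -m handwheel '[[[0,0,0,0.2,0,0,0],[0,0,0,0.4,0,0,0],[0,0,0,0.55,0,0,0],[0,0,0,0.55,0,0,0],[0,0,0,0.55,0,0,0],[0,0,0,0.55,0,0,0]]]') >/dev/null; python3 st.py
(python3 -m handwheel '[[[0.9,0,0,0,0,0,0],[0.9,0,0,0,0,0,0],[0.9,0,0,0,0,0,0],[0.9,0,0,0,0,0,0],[0.9,0,0,-0.1,0,0,0],[0.9,0,0,-0.5,0,0,0],[1,0,0,-1,0,0,0],[1,0,0,-1,0,0,0],[1,0,0,-1,0,0,0]]]'
python3 -m handwheel '[[[1,-0.6,0.4,-1,0,0,0],[1,-0.6,0.8,-1,0,0,0],[1,-0.6,0.8,-1,0,0,0],[1,-0.6,0.8,-1,0,0,0]]]'
python3 -m handwheel '[[[1,-0.7,0.9,-0.5,0,0,0],[1,-0.7,0.9,-0.5,0,0,0],[1,-0.7,0.9,-0.5,0,0,0],[1,-0.7,0.9,-0.5,0,0,0],[1,-0.7,0.9,-0.5,0,0,0]]]') >/dev/null; python3 st.py 0.6284 -0.1758 0.156 180
```

```text
t 13.57 p [ 0.4782 -0.3768  0.0352] rpy [-3.138e+00  3.000e-03 -3.141e+00] q [-0.86  0.69  1.4   0.    1.04 -2.43] F [-0.9 -0.5 -0.3] w 0.579 g 31.7
t 15.07 p [ 0.581  -0.2399  0.2314] rpy [ 3.141e+00 -2.000e-03 -3.140e+00] q [-0.58  0.53  1.08 -0.    1.53 -2.15] F [-0.3  0.1 -0.4] w 0.998 g 0.0
rows [-0.595  0.8    0.941]
turn [ 0.001 -0.002  0.002]
```

```bash
(python3 -m handwheel '[[[1,-0.595,0.8,0,0,0,0],[1,-0.595,0.8,0,0,0,0],[1,-0.595,0.8,0,0,0,0],[1,-0.595,0.8,0.5,0,0,0],[1,-0.595,0.8,0.95,0,0,0],[1,-0.595,0.8,0.95,0,0,0],[1,-0.595,0.8,0.95,0,0,0],[1,-0.595,0.8,0.95,0,0,0]]]'
python3 -m handwheel '[[[0,0,0,0,0,0,0],[0,0,0,0,0,0,0],[0,0,0,0,0,0,0],[0,0,0,0,0,0,0],[0,0,0,0,0,0,0],[0,0,0,0,0,0,0],[0,0,0,0,0,0,0],[0,0,0,0,0,0,0]]]') >/dev/null; python3 st.py
(python3 -m handwheel '[[[0,0,0,-0.2,0,0,0],[0,0,0,-0.5,0,0,0],[0,0,0,-0.9,0,0,0],[0,0,0,-0.9,0,0,0],[0,0,0,-0.9,0,0,0]]]'
python3 -m handwheel '[[[0,0.33,-0.3,0,0,0,0],[0,0.33,-0.8,0,0,0,0],[0,0.33,-0.8,0,0,0,0],[0,0.33,-0.8,0,0,0,0]]]'
python3 -m handwheel '[[[0,0.33,-0.8,0,0,0,0],[0,0.33,-0.8,0,0,0,0],[0,0.33,-0.8,0,0,0,0]]]'
python3 -m handwheel '[[[0,0.33,-0.8,0.9,0,0,0],[0,0.33,-0.8,0.9,0,0,0],[0,0.33,-0.8,0.9,0,0,0],[0,0.33,-0.8,0.9,0,0,0],[0,0.33,-0.8,0.9,0,0,0],[0,0.33,-0.8,0.9,0,0,0]]]') >/dev/null; python3 st.py 0.549 -0.367 0.033 180
```

```text
t 16.4 p [ 0.6293 -0.1763  0.1582] rpy [-3.140e+00  2.000e-03 -3.141e+00] q [-0.45  0.63  1.12 -0.    1.39 -2.02] F [-1.9 -0.5  5.8] w 0.574 g 31.0
t 17.9 p [ 0.5509 -0.3669  0.1581] rpy [-3.14e+00  2.00e-03 -3.14e+00] q [-0.77  0.64  1.09  0.    1.41 -2.34] F [ 0.6  0.6 -0.2] w 0.571 g 31.3
rows [2.700e-02 1.000e-03 1.564e+00]
turn [-0.001  0.002  0.002]
```

```bash
(python3 -m handwheel '[[[0,0.03,0,0.5,0,0,0],[0,0.03,0,1,0,0,0],[0,0.03,0,1,0,0,0],[0,0.03,0,1,0,0,0]]]'
python3 -m handwheel '[[[0,0,0,0.2,0,0,0],[0,0,0,0.4,0,0,0],[0,0,0,0.57,0,0,0],[0,0,0,0.57,0,0,0],[0,0,0,0.57,0,0,0],[0,0,0,0.57,0,0,0]]]') >/dev/null; python3 st.py
(python3 -m handwheel '[[[0.9,0,0,0,0,0,0],[0.9,0,0,0,0,0,0],[0.9,0,0,0,0,0,0],[0.9,0,0,0,0,0,0],[0.9,0,0,-0.1,0,0,0],[0.9,0,0,-0.5,0,0,0],[1,0,0,-1,0,0,0],[1,0,0,-1,0,0,0],[1,0,0,-1,0,0,0]]]'
python3 -m handwheel '[[[1,0.9,-0.2,-1,0,0,0],[1,0.9,-0.2,-1,0,0,0],[1,0.9,-0.2,-1,0,0,0],[1,0.9,-0.2,-1,0,0,0]]]'
python3 -m handwheel '[[[1,0.9,-0.2,-0.3,0,0,0],[1,0.9,-0.2,-0.3,0,0,0],[1,0.9,-0.2,-0.3,0,0,0]]]'
python3 -m handwheel '[[[1,0.9,-0.2,0,0,0,0.5],[1,0.9,-0.2,0,0,0,0.5],[1,0.9,-0.2,0,0,0,0.5],[1,0.9,-0.2,0,0,0,0.5]]]'
python3 -m handwheel '[[[1,0.9,-0.2,0,0,0,0],[1,0.9,-0.2,0,0,0,0],[1,0.9,-0.2,0,0,0,0],[1,0.9,-0.2,0,0,0,0]]]') >/dev/null; python3 st.py
python3 - <<'E'
from h import *
T=shot('top');S=shot('side')
for n,p,(a,b,c,d,k) in (('t2',T,(110,280,220,450,3.4)),('s2',S,(180,400,210,410,2.7))):
    save(p,n+'.png'); i=cv2.imread(f'pics/{n}.png')[a:b,c:d]; cv2.imwrite(f'pics/{n}c.png',cv2.resize(i,None,fx=k,fy=k,interpolation=cv2.INTER_CUBIC))
E
```

```text
t 18.73 p [ 0.5483 -0.3685  0.0337] rpy [-3.139e+00  3.000e-03 -3.141e+00] q [-0.77  0.77  1.23  0.    1.14 -2.34] F [-0.5  1.2 -1. ] w 0.571 g 31.0
t 20.73 p [ 0.2586 -0.403   0.2145] rpy [ 3.141 -0.     2.75 ] q [-1.25  0.28  1.54  0.    1.32 -2.43] F [ 0.8 -0.7 -0.4] w 1.001 g 0.0
```

View pics/t2c.png

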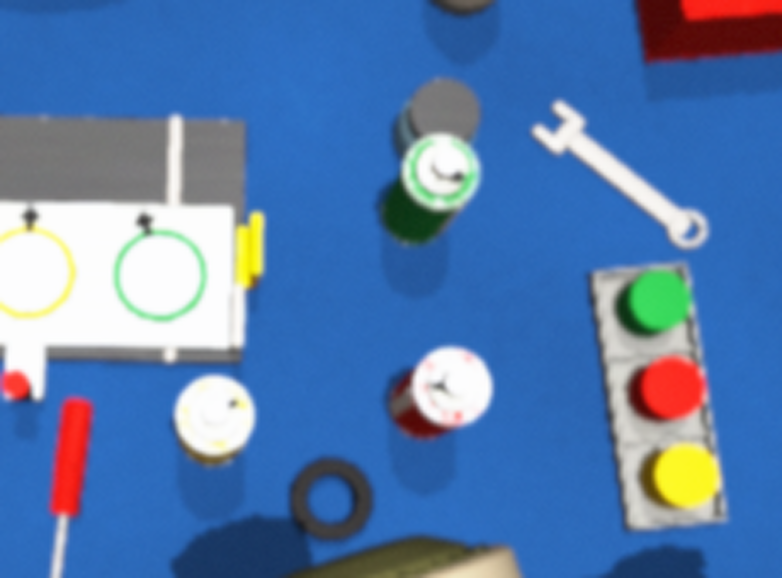

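View pics/s2c.png

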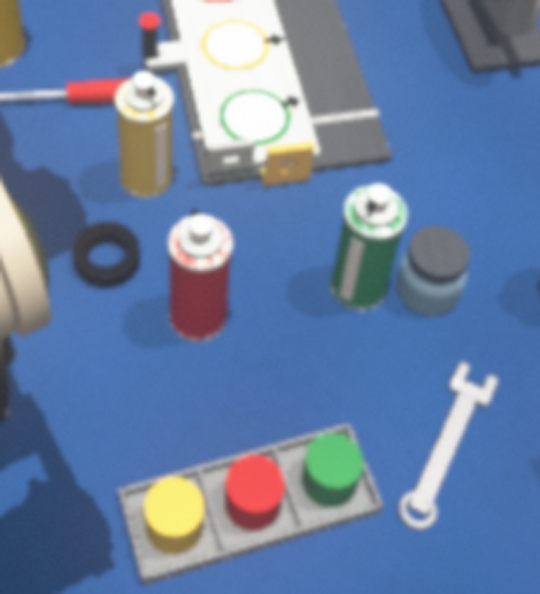

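Caps sit rim down, one per pocket: green (657,300), red (670,388), yellow (683,475). Spouts in the top view: yellow dark at (236,404), i.e. right and up; red at (436,385), left; green at (457,177), right. Next I'll measure them.

```bash
cat > spout.py <<'E'
from meas import *
import sys
from scipy.optimize import least_squares
def can(p,x,y,z0=0.,col=None):
    C=cloud(p); d=p['depth']>0
    R=np.hypot(C[...,0]-x,C[...,1]-y)
    m=d&(abs(C[...,2]-z0-.131)<.006)&(R<.04); X=C[m][:,:2]
    f=least_squares(lambda c:np.hypot(*(X-c).T).clip(0)-0.0,[x,y]) if 0 else None
    c,r=circ(X)
    g=p['image'].max(2).astype(int)
    # dark pixels projected at spout height
    v,u=np.nonzero((g<120)&(R<.05)); 
    if len(u)==0: return c,r,None
    Q=np.array([atz(p,a,b,z0+.153)[:2] for a,b in zip(u,v)]); w=130-g[v,u]
    k=np.hypot(*(Q-c).T)<.026; Q=Q[k];w=w[k]
    if k.sum()==0: return c,r,None
    q=(Q*w[:,None]).sum(0)/w.sum()-c
    return c,round(r,4),k.sum(),q.round(4),np.degrees(np.arctan2(q[1],q[0])).round(1),np.hypot(*q).round(4)
if __name__=='__main__':
    for n in ('top','side'):
        p=shot(n)
        for c,x,y in (('red',.4645,-.182),('yellow',.44,-.006),('green',.629,-.176)): print(n,c,*can(p,x,y))
        C=cloud(p);h=hsv(p)
        for c,x,y in (('red',.4645,-.182),('yellow',.44,-.006),('green',.629,-.176)):
            R=np.hypot(C[...,0]-x,C[...,1]-y); m=(R<.035)&(R>.02)&(C[...,2]>.02)&(C[...,2]<.11)&(h[...,1]<75)&(p['depth']>0)
            X=C[m]; print(' stripe',c,len(X),np.round(np.degrees(np.median(np.arctan2(X[:,1]-y,X[:,0]-x))),1) if len(X) else '')
E
python3 spout.py
```

```text
top red [ 0.464  -0.1824] 0.0285 1 [-0.0026  0.0129] 101.5 0.0131
top yellow [ 0.4399 -0.0059] 0.0282 None
top green [ 0.6293 -0.176 ] 0.0289 2 [-0.0109 -0.0078] -144.3 0.0134
 stripe red 31 97.7
 stripe yellow 27 117.8
 stripe green 11 -148.5
side red [ 0.4639 -0.1821] 0.0288 None
side yellow [ 0.4403 -0.0058] 0.0297 3 [ 0.0043 -0.0104] -67.4 0.0112
side green [ 0.6285 -0.1754] 0.0297 5 [-0.0077 -0.0085] -132.3 0.0115
 stripe red 18 -168.0
 stripe yellow 156 -61.6
 stripe green 130 -137.3
```

```bash
cat > sp2.py <<'E'
from meas import *
def ang(a,w): return np.degrees(np.angle((w*np.exp(1j*a)).sum())).round(1)
def yaw(p,x,y,z0=0.):
    C=cloud(p);h=hsv(p);d=p['depth']>0; out={}
    g=p['image'].max(2).astype(float)
    v,u=np.mgrid[0:420,0:560]
    a,b=pix(p,[x,y,z0+.15]); s=(abs(u-a)<18)&(abs(v-b)<18); v,u=v[s],u[s]
    Q=np.array([atz(p,i,j,z0+.151)[:2] for i,j in zip(u,v)])-[x,y]; r=np.hypot(*Q.T); w=(190-g[v,u]).clip(0)*((r>.006)&(r<.023))
    k=w.argmax(); kk=w*(np.hypot(*(Q-Q[k]).T)<.009)
    if w.max()>20: out['spout']=(ang(np.arctan2(Q[:,1],Q[:,0]),kk),int(w.max()),((Q*kk[:,None]).sum(0)/kk.sum()).round(4).tolist())
    R=np.hypot(C[...,0]-x,C[...,1]-y); m=(R<.036)&(R>.018)&(C[...,2]>z0+.03)&(C[...,2]<z0+.105)&(h[...,1]<90)&(h[...,2]>90)&d
    X=C[m]
    if len(X)>8: A=np.unwrap(np.arctan2(X[:,1]-y,X[:,0]-x)); out['stripe']=(ang(A,np.ones(len(A))),len(A),np.degrees(np.percentile(A,[5,95])).round(0).tolist())
    return out
if __name__=='__main__':
    for n in ('top','side'):
        p=shot(n)
        for c,x,y in (('red',.464,-.1822),('yellow',.44,-.006),('green',.629,-.1757)): print(n,c,yaw(p,x,y))
E
python3 sp2.py
```

```text
top red {'spout': (np.float64(103.6), 72, [-0.003, 0.0126]), 'stripe': (np.float64(108.3), 28, [60.0, 192.0])}
top yellow {'spout': (np.float64(-64.7), 38, [0.0061, -0.0128]), 'stripe': (np.float64(170.6), 27, [117.0, 219.0])}
top green {'spout': (np.float64(-140.3), 88, [-0.0102, -0.0086])}
side red {'spout': (np.float64(96.4), 59, [-0.0023, 0.0201]), 'stripe': (np.float64(-149.3), 23, [-172.0, -17.0])}
side yellow {'spout': (np.float64(-70.3), 82, [0.0033, -0.0096]), 'stripe': (np.float64(-65.6), 137, [-168.0, -14.0])}
side green {'spout': (np.float64(-135.8), 101, [-0.0075, -0.0074]), 'stripe': (np.float64(-138.6), 123, [-159.0, -120.0])}
```

```bash
python3 st.py 0.464 -0.1822 0.205 180; sed -i 's/for c,x,y in ((.red.,.464.*$/pass/' sp2.py
```

```text
t 21.03 p [ 0.2595 -0.4032  0.2146] rpy [ 3.141 -0.     2.751] q [-1.25  0.29  1.54  0.    1.32 -2.43] F [-0.3  0.   0.7] w 1.004 g 0.0
rows [-1.311  3.529  0.122]
turn [ 0.    -0.    -0.498]
```

```bash
(python3 -m handwheel '[[[1,-0.33,0.88,0,0,0,-0.498],[1,-0.33,0.88,0,0,0,-0.498],[1,-0.33,0.88,0,0,0,-0.498],[1,-0.33,0.88,0,0,0,-0.498],[1,-0.33,0.88,0,0,0,-0.498]]]' 55
python3 -m handwheel '[[[1,-0.64,0.69,0,0,0,0],[1,-0.64,0.69,0,0,0,0],[1,-0.64,0.69,0,0,0,0]]]'
python3 -m handwheel '[[[1,-0.64,0.69,0,0,0,0],[1,-0.64,0.69,0,0,0,0],[1,-0.64,0.69,0,0,0,0]]]'
python3 -m handwheel '[[[1,-0.64,0.69,0,0,0,0],[1,-0.64,0.69,0,0,0,0],[1,-0.64,0.69,0,0,0,0],[1,-0.64,0.69,0,0,0,0],[1,-0.64,0.69,0,0,0,0]]]') >/dev/null; python3 st.py 0.464 -0.1822 0.108 180
```

```text
t 22.37 p [ 0.4634 -0.1841  0.2147] rpy [-3.141e+00 -1.000e-03  3.138e+00] q [-0.62  0.32  1.49 -0.    1.34 -2.18] F [ 0.3 -0.6  0.6] w 1.003 g 0.0
rows [-0.008  0.024  1.334]
turn [-0.    -0.001 -0.005]
```

```bash
(python3 -m handwheel '[[[1,-0.01,0.02,0.4,0,0,0],[1,-0.01,0.02,0.7,0,0,0],[1,-0.01,0.02,0.9,0,0,0],[1,-0.01,0.02,0.9,0,0,0],[1,-0.01,0.02,0.9,0,0,0]]]' 
python3 -m handwheel '[[[1,0,0,0.2,0,0,0],[1,0,0,0.43,0,0,0],[1,0,0,0.43,0,0,0],[1,0,0,0.43,0,0,0],[0,0,0,0.43,0,0,0],[0,0,0,0.43,0,0,0],[0,0,0,0.43,0,0,0],[0,0,0,0.43,0,0,0],[0,0,0,0.43,0,0,0],[0,0,0,0.43,0,0,0],[0,0,0,0.43,0,0,0],[0,0,0,0.43,0,0,0]]]') >/dev/null; python3 st.py
(python3 -m handwheel '[[[0,0,0,-0.15,0,0,0],[0,0,0,-0.4,0,0,0],[0,0,0,-0.75,0,0,0],[0,0,0,-0.75,0,0,0],[0,0,0,-0.75,0,0,0]]]'
python3 -m handwheel '[[[0,0,0,-0.4,0,0,0],[0,0,0,-0.75,0,0,0],[0,0,0,-0.75,0,0,0]]]'
python3 -m handwheel '[[[0,0,0,-0.4,0,0,0],[0,0,0,-0.75,0,0,0],[0,0,0,-0.75,0,0,0],[0,0,0,-0.75,0,0,0]]]') >/dev/null; python3 st.py 0.569 0.2605 0.283 62
```

```text
t 23.78 p [ 0.4653 -0.1819  0.1101] rpy [-3.14e+00  2.00e-03  3.14e+00] q [-0.61  0.44  1.64 -0.    1.05 -2.18] F [-1.2 -0.3  8.7] w 0.642 g 57.2
t 24.78 p [ 0.4646 -0.1814  0.2878] rpy [-3.142 -0.     3.14 ] q [-0.61  0.26  1.35 -0.    1.53 -2.18] F [ 0.2 -0.9 -4.2] w 0.642 g 60.8
rows [-1.296  5.525  0.06 ]
turn [-0.    0.    2.62]
```

```bash
(python3 -m handwheel '[[[0,-0.05,0.2,0,0,0,0],[0,-0.12,0.5,0,0,0,0],[0,-0.22,0.92,0,0,0,0],[0,-0.22,0.92,0,0,0,0]]]'
python3 -m handwheel '[[[0,-0.11,0.46,0,0,0,0],[0,-0.22,0.92,0,0,0,0],[0,-0.22,0.92,0,0,0,0]]]'
python3 -m handwheel '[[[0,-0.11,0.46,0,0,0,0],[0,-0.22,0.92,0,0,0,0],[0,-0.22,0.92,0,0,0,0]]]'
python3 -m handwheel '[[[0,-0.11,0.46,0,0,0,0],[0,-0.22,0.92,0,0,0,0],[0,-0.22,0.92,0,0,0,0]]]'
python3 -m handwheel '[[[0,-0.11,0.46,0,0,0,0],[0,-0.22,0.92,0,0,0,0],[0,-0.22,0.92,0,0,0,0]]]'
python3 -m handwheel '[[[0,-0.1,0.4,0,0,0,0],[0,-0.17,0.7,0,0,0,0],[0,-0.2,0.85,0,0,0,0],[0,-0.22,0.92,0,0,0,0],[0,-0.22,0.92,0,0,0,0]]]'
python3 -m handwheel '[[[0,0,0,0,0,0,0.873],[0,0,0,0,0,0,0.873],[0,0,0,0,0,0,0.873],[0,0,0,0,0,0,0.873],[0,0,0,0,0,0,0.873],[0,0,0,0,0,0,0.873],[0,0,0,0,0,0,0.873]]]'
python3 -m handwheel '[[[0,0,0,0,0,0,0.873],[0,0,0,0,0,0,0.873],[0,0,0,0,0,0,0.873],[0,0,0,0,0,0,0.873],[0,0,0,0,0,0,0.873],[0,0,0,0,0,0,0.873],[0,0,0,0,0,0,0.873]]]'
python3 -m handwheel '[[[0,0,0,0,0,0,0.873],[0,0,0,0,0,0,0.873],[0,0,0,0,0,0,0.873],[0,0,0,0,0,0,0.873],[0,0,0,0,0,0,0.873],[0,0,0,0,0,0,0.873],[0,0,0,0,0,0,0.873],[0,0,0,0,0,0,0.873]]]') >/dev/null; python3 st.py 0.569 0.2605 0.133 62
```

```text
t 28.37 p [0.5709 0.2595 0.2884] rpy [-3.141  0.     1.087] q [ 0.24  0.5   0.98 -0.    1.66  0.72] F [ 0.1 -0.2 -3.7] w 0.641 g 62.3
rows [-0.    -0.027  1.943]
turn [-0.     0.     0.007]
```

```bash
(python3 -m handwheel '[[[0,0,-0.03,0.4,0,0,0],[0,0,-0.03,0.7,0,0,0],[0,0,-0.03,1,0,0,0],[0,0,-0.03,1,0,0,0]]]'
python3 -m handwheel '[[[0,0,0,0.3,0,0,0],[0,0,0,0.6,0,0,0],[0,0,0,0.8,0,0,0],[0,0,0,0.88,0,0,0],[0,0,0,0.92,0,0,0],[0,0,0,0.95,0,0,0],[0,0,0,0.95,0,0,0]]]') >/dev/null; python3 st.py 0.569 0.2605 0.132 62
```

```text
t 29.28 p [0.5693 0.2613 0.1336] rpy [ 3.140e+00 -1.000e-03  1.084e+00] q [ 0.24  0.6   1.24 -0.    1.29  0.73] F [-0.  -0.6 -2.4] w 0.636 g 62.4
rows [-0.01   0.001  0.02 ]
turn [ 0.002 -0.001  0.002]
```

```bash
(python3 -m handwheel '[[[0,0,0,0.03,0,0,0],[0,0,0,0.03,0,0,0],[0.9,0,0,0.02,0,0,0],[0.9,0,0,0.02,0,0,0],[0.9,0,0,0.02,0,0,0],[1,0,0,0.02,0,0,0],[1,0,0,0.02,0,0,0],[1,0,0,-0.2,0,0,0],[1,0,0,-0.6,0,0,0],[1,0,0,-1,0,0,0],[1,0,0,-1,0,0,0]]]'
python3 -m handwheel '[[[1,0,0,-0.5,0,0,0],[1,-0.3,0.03,-0.7,0,0,0],[1,-0.92,0.03,-0.7,0,0,0],[1,-0.92,0.03,-0.7,0,0,0]]]'
python3 -m handwheel '[[[1,-0.92,0.03,0,0,0,0],[1,-0.92,0.03,0,0,0,0],[1,-0.92,0.03,0,0,0,0]]]'
python3 -m handwheel '[[[1,-0.92,0.03,0,0,0,0],[1,-0.92,0.03,0,0,0,0],[1,-0.92,0.03,0,0,0,0]]]'
python3 -m handwheel '[[[1,-0.92,0.03,0.5,0,0,0],[1,-0.92,0.03,0.5,0,0,0],[1,-0.92,0.03,0.5,0,0,0],[1,-0.92,0.03,0.5,0,0,0],[1,-0.92,0.03,0.5,0,0,0]]]') >/dev/null; python3 st.py 0.44 -0.0058 0.108 62
python3 - <<'E'
from sp2 import *
from spout import can
for n in ('top','side'):
    p=shot(n); print(n,can(p,.569,.26,.022)[:3],yaw(p,.569,.26,.022))
E
```

```text
t 31.45 p [ 0.44   -0.0031  0.2289] rpy [ 3.141e+00 -1.000e-03  1.083e+00] q [-0.28  0.2   1.61  0.    1.33  0.21] F [ 0.2 -0.2 -0.2] w 0.998 g 0.0
rows [-0.031  0.014  1.511]
turn [ 0.001 -0.001  0.001]
top (array([0.5704, 0.2641]), 0.0287, None) {'spout': (np.float64(-2.0), 57, [0.0142, -0.0004]), 'stripe': (np.float64(-79.3), 11, [-212.0, -51.0])}
side (array([0.5684, 0.2642]), 0.0296, None) {'spout': (np.float64(24.3), 58, [0.0168, 0.0078]), 'stripe': (np.float64(-38.2), 43, [176.0, 1424.0])}
```

```bash
(python3 -m handwheel '[[[1,-0.04,0.01,0.4,0,0,0],[1,-0.04,0.01,0.7,0,0,0],[1,-0.04,0.01,0.9,0,0,0],[1,-0.04,0.01,0.9,0,0,0],[1,-0.04,0.01,0.9,0,0,0]]]' 
python3 -m handwheel '[[[1,0,0,0.3,0,0,0],[1,0,0,0.6,0,0,0],[1,0,0,0.6,0,0,0],[1,0,0,0.6,0,0,0],[0,0,0,0.6,0,0,0],[0,0,0,0.6,0,0,0],[0,0,0,0.6,0,0,0],[0,0,0,0.6,0,0,0],[0,0,0,0.6,0,0,0],[0,0,0,0.6,0,0,0],[0,0,0,0.6,0,0,0],[0,0,0,0.6,0,0,0]]]') >/dev/null; python3 st.py
(python3 -m handwheel '[[[0,0,0,-0.15,0,0,0],[0,0,0,-0.4,0,0,0],[0,0,0,-0.75,0,0,0],[0,0,0,-0.75,0,0,0],[0,0,0,-0.75,0,0,0]]]'
python3 -m handwheel '[[[0,0,0,-0.4,0,0,0],[0,0,0,-0.75,0,0,0],[0,0,0,-0.75,0,0,0],[0,0,0,-0.75,0,0,0]]]') >/dev/null; python3 st.py 0.5687 0.1503 0.23 126
```

```text
t 32.97 p [ 0.4393 -0.0067  0.1102] rpy [ 3.138e+00 -1.000e-03  1.083e+00] q [-0.29  0.36  1.8   0.    0.98  0.2 ] F [-0.9  1.4  9.1] w 0.642 g 57.0
t 33.72 p [ 0.4385 -0.0066  0.2284] rpy [ 3.141 -0.     1.083] q [-0.29  0.2   1.61  0.    1.33  0.2 ] F [-0.7  0.3 -3.4] w 0.638 g 60.5
rows [ 2.495  0.519 -0.019]
turn [ 1.000e-03  0.000e+00 -1.421e+00]
```

```bash
(python3 -m handwheel '[[[0,0.2,0.04,0,0,0,0],[0,0.5,0.1,0,0,0,0],[0,0.83,0.17,0,0,0,0],[0,0.83,0.17,0,0,0,0]]]'
python3 -m handwheel '[[[0,0.42,0.09,0,0,0,0],[0,0.83,0.17,0,0,0,0],[0,0.83,0.17,0,0,0,0]]]'
python3 -m handwheel '[[[0,0.4,0.09,0,0,0,0],[0,0.7,0.14,0,0,0,0],[0,0.83,0.17,0,0,0,0],[0,0.83,0.17,0,0,0,0]]]'
python3 -m handwheel '[[[0,0,0,0,0,0,-0.71],[0,0,0,0,0,0,-0.71],[0,0,0,0,0,0,-0.71],[0,0,0,0,0,0,-0.71],[0,0,0,0,0,0,-0.71],[0,0,0,0,0,0,-0.71]]]'
python3 -m handwheel '[[[0,0,0,0,0,0,-0.71],[0,0,0,0,0,0,-0.71],[0,0,0,0,0,0,-0.71],[0,0,0,0,0,0,-0.71],[0,0,0,0,0,0,-0.71],[0,0,0,0,0,0,-0.71],[0,0,0,0,0,0,-0.71]]]') >/dev/null; python3 st.py 0.5694 0.1496 0.133 126
```

```text
t 35.72 p [0.5674 0.1498 0.2278] rpy [-3.140e+00 -1.000e-03  2.194e+00] q [ 0.06  0.46  1.22 -0.    1.46 -0.57] F [ 0.2 -0.3 -2.9] w 0.64 g 60.3
rows [-0.017  0.02   1.185]
turn [-0.002 -0.001 -0.006]
```

```bash
(python3 -m handwheel '[[[0,-0.02,0.02,0.3,0,0,0],[0,-0.02,0.02,0.55,0,0,0],[0,-0.02,0.02,0.55,0,0,0],[0,-0.02,0.02,0.55,0,0,0]]]'
python3 -m handwheel '[[[0,0,0,0.3,0,0,0],[0,0,0,0.45,0,0,0],[0,0,0,0.55,0,0,0],[0,0,0,0.6,0,0,0],[0,0,0,0.63,0,0,0],[0,0,0,0.63,0,0,0]]]') >/dev/null; python3 st.py 0.5694 0.1496 0.131 126
(python3 -m handwheel '[[[0,0,0,0.01,0,0,0],[0.9,0,0,0.01,0,0,0],[0.9,0,0,0.01,0,0,0],[0.9,0,0,0.01,0,0,0],[1,0,0,0.01,0,0,0],[1,0,0,0.01,0,0,0],[1,0,0,-0.2,0,0,0],[1,0,0,-0.6,0,0,0],[1,0,0,-1,0,0,0],[1,0,0,-1,0,0,0]]]'
python3 -m handwheel '[[[1,0,0,-0.5,0,0,0],[1,-0.3,-0.2,-0.7,0,0,0],[1,-0.75,-0.36,-0.7,0,0,0],[1,-0.75,-0.36,-0.7,0,0,0]]]'
python3 -m handwheel '[[[1,-0.75,-0.36,0,0,0,0],[1,-0.75,-0.36,0,0,0,0],[1,-0.75,-0.36,0,0,0,0]]]'
python3 -m handwheel '[[[1,-0.75,-0.36,0,0,0,0],[1,-0.75,-0.36,0,0,0,0],[1,-0.75,-0.36,0,0,0,0]]]'
python3 -m handwheel '[[[1,-0.75,-0.36,0,0,0,0],[1,-0.75,-0.36,0,0,0,0],[1,-0.75,-0.36,0,0,0,0]]]'
python3 -m handwheel '[[[1,-0.75,-0.36,0,0,0,0],[1,-0.75,-0.36,0,0,0,0],[1,-0.75,-0.36,0,0,0,0]]]'
python3 -m handwheel '[[[1,0,0,0,0,0,0.785],[1,0,0,0,0,0,0.785],[1,0,0,0,0,0,0.785],[1,0,0,0,0,0,0.785],[1,0,0,0,0,0,0.785],[1,0,0,0,0,0,0.785]]]'
python3 -m handwheel '[[[1,0,0,0,0,0,0.785],[1,0,0,0,0,0,0.785],[1,0,0,0,0,0,0.785],[1,0,0,0,0,0,0.785],[1,0,0,0,0,0,0.785],[1,0,0,0,0,0,0.785]]]'
python3 -m handwheel '[[[1,0,0,0,0,0,0.785],[1,0,0,0,0,0,0.785],[1,0,0,0,0,0,0.785],[1,0,0,0,0,0,0.785],[1,0,0,0,0,0,0.785],[1,0,0,0,0,0,0.785]]]') >/dev/null; python3 st.py 0.629 -0.1757 0.108 20
python3 - <<'E'
from sp2 import *
from spout import can
for n in ('top','side'):
    p=shot(n); save(p,n+'3.png')
    for c,x,y in(('red',.5695,.263),('yel',.569,.151)):
        k=can(p,x,y,.022)[:2];print(n,c,k,yaw(p,*k[0],.022))
    print('green',can(p,.629,-.176)[:2])
E
```

```text
t 36.55 p [0.5705 0.1499 0.1347] rpy [3.141e+00 1.000e-03 2.198e+00] q [ 0.06  0.55  1.35  0.    1.24 -0.57] F [ 0.3  0.  -1.4] w 0.639 g 60.4
rows [ 0.005 -0.013  0.047]
turn [ 0.001  0.001 -0.002]
t 40.22 p [ 0.6298 -0.1767  0.2701] rpy [-3.141  0.     0.351] q [-0.45  0.56  0.92  0.    1.66  0.77] F [-0.2  0.7 -0.8] w 1.001 g 0.0
rows [-0.005 -0.014  2.026]
turn [-0.     0.     0.002]
top red (array([0.5701, 0.2638]), 0.0284) {'spout': (np.float64(-18.7), 69, [0.0132, -0.0044]), 'stripe': (np.float64(-72.1), 10, [-147.0, -59.0])}
top yel (array([0.5707, 0.1504]), 0.0285) {'spout': (np.float64(1.6), 43, [0.0155, 0.0004]), 'stripe': (np.float64(-150.7), 10, [-224.0, -77.0])}
green (array([0., 0.]), 0.0)
side red (array([0.5527, 0.2491]), 0.0146) {'spout': (np.float64(-174.3), 86, [-0.019, -0.0019]), 'stripe': (np.float64(58.7), 19, [-37.0, 124.0])}
side yel (array([0.5683, 0.1497]), 0.0285) {'spout': (np.float64(29.3), 53, [0.0162, 0.0093]), 'stripe': (np.float64(-77.6), 50, [-108.0, 1055.0])}
green (array([ 0.6287, -0.1754]), 0.03)
```

```bash
(python3 -m handwheel '[[[1,-0.01,-0.01,0.4,0,0,0],[1,-0.01,-0.01,0.8,0,0,0],[1,-0.01,-0.01,1,0,0,0],[1,-0.01,-0.01,1,0,0,0]]]' 
python3 -m handwheel '[[[1,0,0,0.4,0,0,0],[1,0,0,0.8,0,0,0],[1,0,0,1,0,0,0],[1,0,0,1,0,0,0],[0,0,0,1,0,0,0],[0,0,0,1,0,0,0],[0,0,0,1,0,0,0],[0,0,0,1,0,0,0],[0,0,0,1,0,0,0],[0,0,0,1,0,0,0],[0,0,0,1,0,0,0],[0,0,0,1,0,0,0]]]') >/dev/null; python3 st.py
(python3 -m handwheel '[[[0,0,0,-0.15,0,0,0],[0,0,0,-0.4,0,0,0],[0,0,0,-0.75,0,0,0],[0,0,0,-0.75,0,0,0],[0,0,0,-0.75,0,0,0]]]'
python3 -m handwheel '[[[0,0,0,-0.4,0,0,0],[0,0,0,-0.75,0,0,0],[0,0,0,-0.75,0,0,0],[0,0,0,-0.75,0,0,0]]]') >/dev/null; python3 st.py 0.568 0.040 0.23 175.5
```

```text
t 41.65 p [ 0.6297 -0.1772  0.1129] rpy [ 3.138e+00 -3.000e-03  3.500e-01] q [-0.46  0.67  1.18  0.    1.29  0.77] F [0.2 1.5 6.5] w 0.638 g 58.0
t 42.4 p [ 0.6287 -0.177   0.23  ] rpy [ 3.141e+00 -1.000e-03  3.490e-01] q [-0.46  0.58  1.01 -0.    1.56  0.77] F [ 0.1 -0.4 -5.2] w 0.64 g 60.4
rows [ 2.150e-01 -2.809e+00 -1.000e-03]
turn [ 1.000e-03  1.000e-03 -3.456e+00]
```

```bash
(python3 -m handwheel '[[[0,0.02,-0.15,0,0,0,0],[0,0.03,-0.4,0,0,0,0],[0,0.05,-0.7,0,0,0,0],[0,0.05,-0.7,0,0,0,0]]]'
python3 -m handwheel '[[[0,0.03,-0.4,0,0,0,0],[0,0.05,-0.7,0,0,0,0],[0,0.05,-0.7,0,0,0,0]]]'
python3 -m handwheel '[[[0,0.03,-0.4,0,0,0,0],[0,0.05,-0.7,0,0,0,0],[0,0.05,-0.7,0,0,0,0]]]'
python3 -m handwheel '[[[0,0.03,-0.4,0,0,0,0],[0,0.06,-0.6,0,0,0,0],[0,0.06,-0.7,0,0,0,0],[0,0.06,-0.7,0,0,0,0]]]'
python3 -m handwheel '[[[0,0,0,0,0,0,-0.864],[0,0,0,0,0,0,-0.864],[0,0,0,0,0,0,-0.864],[0,0,0,0,0,0,-0.864],[0,0,0,0,0,0,-0.864],[0,0,0,0,0,0,-0.864],[0,0,0,0,0,0,-0.864]]]'
python3 -m handwheel '[[[0,0,0,0,0,0,-0.864],[0,0,0,0,0,0,-0.864],[0,0,0,0,0,0,-0.864],[0,0,0,0,0,0,-0.864],[0,0,0,0,0,0,-0.864],[0,0,0,0,0,0,-0.864],[0,0,0,0,0,0,-0.864]]]'
python3 -m handwheel '[[[0,0,0,0,0,0,-0.864],[0,0,0,0,0,0,-0.864],[0,0,0,0,0,0,-0.864],[0,0,0,0,0,0,-0.864],[0,0,0,0,0,0,-0.864],[0,0,0,0,0,0,-0.864],[0,0,0,0,0,0,-0.864]]]'
python3 -m handwheel '[[[0,0,0,0,0,0,-0.864],[0,0,0,0,0,0,-0.864],[0,0,0,0,0,0,-0.864],[0,0,0,0,0,0,-0.864],[0,0,0,0,0,0,-0.864],[0,0,0,0,0,0,-0.864],[0,0,0,0,0,0,-0.864],[0,0,0,0,0,0,-0.864]]]') >/dev/null; python3 st.py 0.568 0.040 0.135 175.5
```

```text
t 45.98 p [0.568 0.039 0.23 ] rpy [-3.141 -0.     3.058] q [-0.14  0.43  1.27 -0.    1.45 -1.63] F [-0.7 -0.1 -2.3] w 0.64 g 61.1
rows [1.000e-03 1.300e-02 1.187e+00]
turn [-0.    -0.    -0.007]
```

```bash
(python3 -m handwheel '[[[0,0,0.01,0.3,0,0,0],[0,0,0.01,0.55,0,0,0],[0,0,0.01,0.55,0,0,0],[0,0,0.01,0.55,0,0,0]]]'
python3 -m handwheel '[[[0,0,0,0.3,0,0,0],[0,0,0,0.45,0,0,0],[0,0,0,0.55,0,0,0],[0,0,0,0.6,0,0,0],[0,0,0,0.63,0,0,0],[0,0,0,0.63,0,0,0],[0,0,0,0.63,0,0,0]]]') >/dev/null; python3 st.py 0.568 0.040 0.135 175.5
(python3 -m handwheel '[[[0.9,0,0,0.01,0,0,0],[0.9,0,0,0.01,0,0,0],[0.9,0,0,0.01,0,0,0],[1,0,0,0.01,0,0,0],[1,0,0,0.01,0,0,0],[1,0,0,-0.2,0,0,0],[1,0,0,-0.6,0,0,0],[1,0,0,-1,0,0,0],[1,0,0,-1,0,0,0]]]'
python3 -m handwheel '[[[1,0.4,-0.9,-0.3,0,0,0],[1,0.4,-0.9,-0.3,0,0,0],[1,0.4,-0.9,-0.3,0,0,0]]]'
python3 -m handwheel '[[[1,0.9,-0.9,0,0,0,0],[1,0.9,-0.9,0,0,0,0],[1,0.9,-0.9,0,0,0,0],[1,0.9,-0.9,0,0,0,0]]]'
python3 -m handwheel '[[[1,0.9,-0.9,0,0,0,0],[1,0.9,-0.9,0,0,0,0],[1,0.9,-0.9,0,0,0,0],[1,0.9,-0.9,0,0,0,0],[1,0.9,-0.9,0,0,0,0]]]') >/dev/null; python3 st.py
python3 - <<'E'
from sp2 import *
from spout import can
I=[]
for n,(a,b,c,d) in (('top',(130,260,160,300)),('side',(90,220,210,350))):
    p=shot(n); save(p,n+'4.png')
    for c2,x,y in(('red',.5695,.263),('yel',.569,.151),('gre',.568,.04)):
        k=can(p,x,y,.022)[:2];print(n,c2,k,yaw(p,*k[0],.022))
    I.append(cv2.resize(cv2.imread(f'pics/{n}4.png')[a:b,c:d],None,fx=2.85,fy=2.85,interpolation=cv2.INTER_CUBIC))
cv2.imwrite('pics/c4.png',np.hstack(I))
E
```

```text
t 46.9 p [0.5684 0.04   0.1366] rpy [-3.141e+00  1.000e-03  3.063e+00] q [-0.14  0.51  1.41 -0.    1.22 -1.63] F [ 0.7  0.6 -3.3] w 0.64 g 61.3
rows [ 0.006 -0.     0.02 ]
turn [-0.     0.002 -0.   ]
t 48.65 p [ 0.3758 -0.1618  0.2399] rpy [-3.141e+00  1.000e-03  3.061e+00] q [-0.7   0.14  1.66  0.    1.34 -2.19] F [ 0.5  0.4 -0.3] w 0.996 g 0.0
top red (array([0.5698, 0.2639]), 0.0287) {'spout': (np.float64(-18.6), 59, [0.0134, -0.0044]), 'stripe': (np.float64(-78.2), 10, [-201.0, -59.0])}
top yel (array([0.5706, 0.1501]), 0.0285) {'spout': (np.float64(2.4), 32, [0.0155, 0.0006]), 'stripe': (np.float64(-150.9), 10, [-224.0, -78.0])}
top gre (array([0.5692, 0.0393]), 0.0282) {'stripe': (np.float64(-170.8), 23, [114.0, 255.0])}
side red (array([0.571 , 0.2628]), 0.0308) {'spout': (np.float64(19.1), 58, [0.0151, 0.0054]), 'stripe': (np.float64(-108.8), 42, [-193.0, -24.0])}
side yel (array([0.5707, 0.1508]), 0.0303) {'spout': (np.float64(17.0), 68, [0.018, 0.0054]), 'stripe': (np.float64(-111.9), 57, [-68.0, 324.0])}
side gre (array([0.5688, 0.0405]), 0.0302) {'spout': (np.float64(21.9), 70, [0.0191, 0.0076]), 'stripe': (np.float64(-105.3), 334, [-170.0, -41.0])}
```

View pics/c4.png

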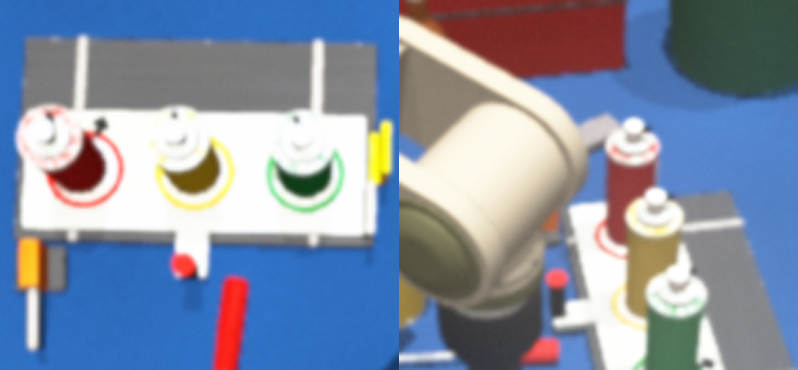

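```bash
python3 - <<'E'
from h import *
def up(f,u,v,r=15,k=8):
    i=cv2.imread(f)[int(v)-r:int(v)+r,int(u)-r:int(u)+r]; return cv2.resize(i,None,fx=k,fy=k,interpolation=cv2.INTER_CUBIC)
rows=[]
for n in('top','side'):
    p=shot(n); save(p,n+'5.png'); L=[]
    dz=0 if n=='top' else .004
    for (x,y),a in (((.5698,.2635),-18),((.57,.1503),0),((.569,.04),17.5)):
        f=f'pics/{n}5.png'; u,v=pix(p,[x,y,.17]); im=up(f,u,v)
        for s,col in ((-12,(255,0,255)),(0,(0,0,255)),(12,(0,160,0))):
            q=pix(p,[x+.018*np.cos(np.radians(a+s)),y+.018*np.sin(np.radians(a+s)),.175+dz]); c=(int((q[0]-int(u)+15+.5)*8),int((q[1]-int(v)+15+.5)*8)); cv2.circle(im,c,3,col,1)
        L.append(im)
    rows.append(np.hstack(L))
cv2.imwrite('pics/z5.png',np.vstack(rows))
E
```

```text
(no output)
```

View pics/z5.png

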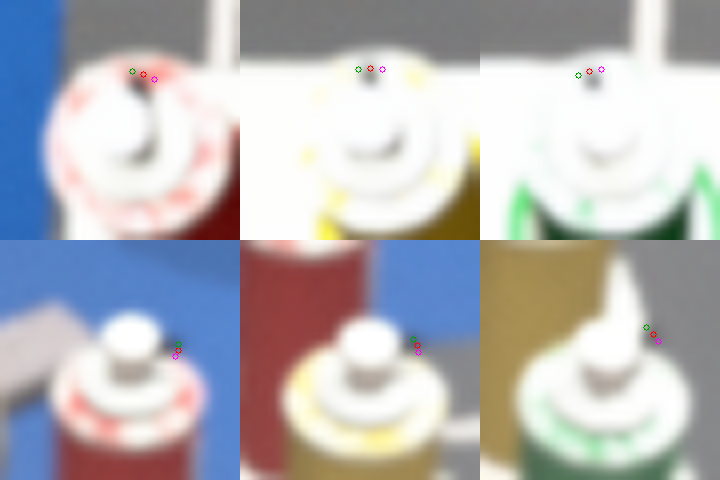

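All three spouts (dark spots at 142,82; 372,75; 592,82) lie on the predicted directions, so the cans stand well. Next is the handle.

```bash
python3 st.py 0.4672 0.149 0.2 180; (python3 -m handwheel '[[[0.6,-0.35,0.94,0,0,0,-0.1],[0.5,-0.35,0.94,0,0,0,-0.1],[0.45,-0.35,0.94,0,0,0,-0.1],[0.45,-0.35,0.94,0,0,0,-0.1]]]' 50
python3 -m handwheel '[[[0.45,-0.28,0.97,0,0,0,0],[0.45,-0.28,0.97,0,0,0,0],[0.45,-0.28,0.97,0,0,0,0]]]'
python3 -m handwheel '[[[0.45,-0.28,0.97,0,0,0,0],[0.45,-0.28,0.97,0,0,0,0],[0.45,-0.28,0.97,0,0,0,0]]]'
python3 -m handwheel '[[[0.45,-0.28,0.97,0.4,0,0,0],[0.45,-0.28,0.97,0.4,0,0,0],[0.45,-0.28,0.97,0.4,0,0,0],[0.45,-0.28,0.97,0.4,0,0,0],[0.45,-0.28,0.97,0.4,0,0,0]]]') >/dev/null; python3 st.py 0.4672 0.149 0.058 180
```

```text
t 48.85 p [ 0.3763 -0.1609  0.2397] rpy [3.141 0.    3.064] q [-0.7   0.14  1.66  0.    1.34 -2.19] F [ 0.4 -0.1  0.6] w 0.999 g 0.0
rows [-0.834  3.949  0.496]
turn [ 0.     0.    -0.098]
t 50.1 p [0.4768 0.1432 0.2077] rpy [-3.141 -0.    -3.142] q [ 0.05  0.32  1.5  -0.    1.32 -1.52] F [ 0.4 -0.9 -0.2] w 0.449 g 0.0
rows [0.119 0.073 1.872]
turn [-0.001 -0.     0.   ]
```

Down onto the post, then close.

```bash
(python3 -m handwheel '[[[0.45,0.12,0.07,0,0,0,0],[0.45,0.12,0.07,0.4,0,0,0],[0.45,0.12,0.07,0.8,0,0,0],[0.45,0.12,0.07,0.95,0,0,0],[0.45,0.12,0.07,0.95,0,0,0],[0.45,0.12,0.07,0.95,0,0,0]]]' 
python3 -m handwheel '[[[0.45,0,0,0.3,0,0,0],[0.45,0,0,0.6,0,0,0],[0.45,0,0,0.9,0,0,0],[0.45,0,0,0.93,0,0,0],[0.45,0,0,0.93,0,0,0]]]') >/dev/null; python3 st.py
(python3 -m handwheel '[[[0,0,0,0,0,0,0],[0,0,0,0,0,0,0],[0,0,0,0,0,0,0],[0,0,0,0,0,0,0],[0,0,0,0,0,0,0],[0,0,0,0,0,0,0],[0,0,0,0,0,0,0]]]')>/dev/null; python3 st.py
```

```text
t 51.02 p [0.4673 0.1494 0.0581] rpy [-3.142  0.     3.141] q [ 0.07  0.51  1.72 -0.    0.91 -1.5 ] F [0.4 0.3 0.7] w 0.452 g 0.0
t 51.6 p [0.4681 0.1493 0.0593] rpy [-3.141  0.004 -3.141] q [ 0.07  0.51  1.72 -0.    0.91 -1.5 ] F [-0.2 -4.4  7.1] w 0.224 g 48.4
```

```bash
(python3 -m handwheel '[[[0,-0.03,0,0,0,0,0],[0,-0.08,0,0,0,0,0],[0,-0.14,0,0,0,0,0],[0,-0.2,0,0,0,0,0],[0,-0.26,0,0,0,0,0],[0,-0.32,0,0,0,0,0],[0,-0.38,0,0,0,0,0],[0,-0.44,0,0,0,0,0],[0,-0.5,0,0,0,0,0],[0,-0.56,0,0,0,0,0],[0,-0.62,0,0,0,0,0],[0,-0.66,0,0,0,0,0]]]')>/dev/null; python3 st.py
(python3 -m handwheel '[[[0,-0.03,0,0,0,0,0],[0,-0.05,0,0,0,0,0],[0,-0.07,0,0,0,0,0],[0,-0.09,0,0,0,0,0],[0,-0.11,0,0,0,0,0],[0,-0.12,0,0,0,0,0],[0,-0.12,0,0,0,0,0]]]')>/dev/null; python3 st.py
```

```text
t 52.6 p [0.5208 0.1492 0.0593] rpy [-3.141e+00  3.000e-03 -3.142e+00] q [ 0.06  0.57  1.58 -0.    0.99 -1.51] F [-2.8 -4.4  6.6] w 0.223 g 48.5
t 53.18 p [0.5274 0.1492 0.0592] rpy [-3.14  -0.004 -3.141] q [ 0.06  0.58  1.55 -0.    1.01 -1.51] F [-14.2  -5.4  14.3] w 0.225 g 48.9
```

```bash
(python3 -m handwheel '[[[0,-0.02,0,0,0,0,0],[0,-0.04,0,0,0,0,0],[0,-0.04,0,0,0,0,0]]]')>/dev/null; python3 st.py
(python3 -m handwheel '[[[0,0.07,0,0,0,0,0],[0,0.07,0,0,0,0,0],[0.45,0.07,0,0,0,0,0],[0.45,0.07,0,0,0,0,0],[0.45,0.07,0,0,0,0,0],[0.45,0.07,0,-0.3,0,0,0],[0.45,0.07,0,-0.7,0,0,0],[0.45,0.07,0,-1,0,0,0],[0.45,0.07,0,-1,0,0,0]]]'
python3 -m handwheel '[[[0.5,0,0,-1,0,0,0],[0.6,0,0,-1,0,0,0],[0.6,0,0,-1,0,0,0]]]'
python3 -m handwheel '[[[0.6,0.9,-0.6,0,0,0,0],[0.6,0.9,-0.6,0,0,0,0],[0.6,0.9,-0.6,0,0,0,0]]]'
python3 -m handwheel '[[[0.6,0.9,-0.6,0,0,0,0],[0.6,0.9,-0.6,0,0,0,0],[0.6,0.9,-0.6,0,0,0,0],[0.6,0.9,-0.6,0,0,0,0]]]')>/dev/null; python3 st.py
python3 - <<'E'
from meas import *
from spout import can
I=[]
for n,(a,b,c,d) in (('top',(120,290,150,310)),('side',(90,260,190,350))):
    p=shot(n); save(p,n+'6.png'); C=cloud(p);h=hsv(p);d0=p['depth']>0
    for c2,x,y in(('red',.63,.263),('yel',.63,.151),('gre',.628,.04)): print(n,c2,can(p,x,y,.022)[:2])
    m=cmask(p,'red')&(C[...,2]>.05)&(np.hypot(C[...,0]-.53,C[...,1]-.15)<.05); X=C[m]; print('handle',X[X[:,2]>.07].mean(0).round(4))
    m=(h[...,1]>150)&(h[...,0]<22)&d0&(C[...,2]<.07)&(C[...,0]<.48)&(C[...,1]>.16); X=C[m]; Xt=X[X[:,2]>.048]; print('bolt',len(Xt), Xt.mean(0).round(4) if len(Xt) else '', cv2.minAreaRect(Xt[:,:2].astype(np.float32)) if len(Xt) else '')
    I.append(cv2.resize(cv2.imread(f'pics/{n}6.png')[a:b,c:d],None,fx=2.5,fy=2.5,interpolation=cv2.INTER_CUBIC))
cv2.imwrite('pics/c6.png',np.hstack(I))
E
```

```text
t 53.43 p [0.5275 0.1492 0.0591] rpy [-3.14  -0.011 -3.141] q [ 0.06  0.59  1.55 -0.    1.02 -1.51] F [-27.3  -7.3  24. ] w 0.221 g 49.2
t 55.02 p [0.3819 0.0532 0.2174] rpy [3.142 0.    3.139] q [-0.17  0.12  1.76  0.    1.27 -1.74] F [0.5 0.8 0.5] w 0.6 g 0.0
top red (array([0.6286, 0.2641]), 0.0289)
top yel (array([0.6292, 0.1509]), 0.0289)
top gre (array([0.6277, 0.0391]), 0.0286)
handle [0.5256 0.1507 0.0793]
bolt 390 [0.3528 0.5793 0.0589] ((0.3486207127571106, 0.4471880793571472), (0.3123895823955536, 0.26240962743759155), 89.9510498046875)
side red (array([0.6262, 0.2629]), 0.0297)
side yel (array([0.6273, 0.1487]), 0.0292)
side gre (array([0.6271, 0.0414]), 0.0305)
handle [0.5268 0.1491 0.081 ]
bolt 120 [-0.2464  0.7708  0.0579] ((0.020671218633651733, 0.6068053245544434), (0.05849859118461609, 1.1091203689575195), 57.237083435058594)
```

View pics/c6.png

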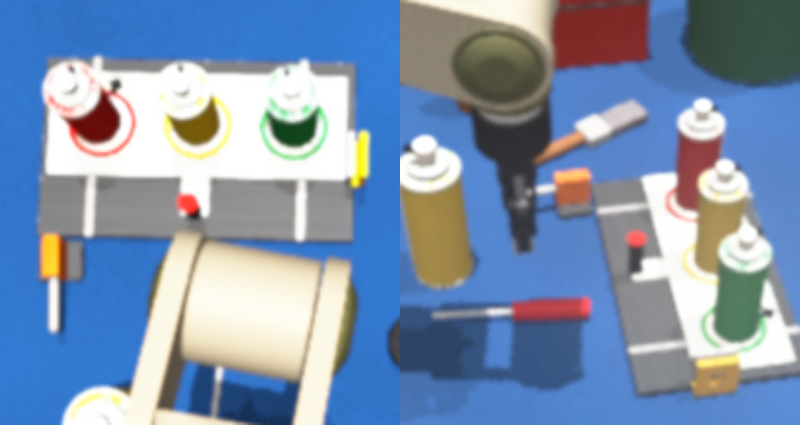

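Carriage is home: it stopped after 59.3 mm with the push force rising, and all cans stand. The bolt is at crop (52,255), rod toward the robot. Measuring it now.

```bash
cat > bolt.py <<'E'
from meas import *
import sys
def bolt(p,x,y,r=.08):
    C=cloud(p);h=hsv(p);d0=p['depth']>0
    R=np.hypot(C[...,0]-x,C[...,1]-y)
    m=(h[...,1]>140)&(h[...,0]>3)&(h[...,0]<22)&d0&(R<r); X=C[m&(C[...,2]>.046)&(C[...,2]<.066)]
    rc=cv2.minAreaRect(X[:,:2].astype(np.float32)); print('block top',len(X),X.mean(0).round(4),np.round(rc[0],4),np.round(rc[1],4),round(rc[2],1))
    c=X.mean(0)
    m=(h[...,1]<70)&(h[...,2]>110)&d0&(np.hypot(C[...,0]-c[0],C[...,1]-c[1])<.1)&(C[...,2]>.025)&(C[...,2]<.05); X=C[m]
    if len(X)>4:
        mm=X[:,:2].mean(0); u=np.linalg.svd(X[:,:2]-mm)[2][0]; print('rod',len(X),X.mean(0).round(4),X.min(0).round(3),X.max(0).round(3),'dir',np.degrees(np.arctan2(u[1],u[0])).round(1))
if __name__=='__main__':
    for n in('top','side'): print(n); bolt(shot(n),float(sys.argv[1]),float(sys.argv[2]))
E
python3 bolt.py .432 .287
```

```text
top
block top 44 [0.4714 0.3005 0.0539] [0.4694 0.3004] [0.0442 0.0178] 3.2
rod 79 [0.4245 0.298  0.0382] [0.388 0.288 0.026] [0.57  0.308 0.043] dir 180.0
side
block top 49 [0.4691 0.2956 0.0545] [0.469 0.296] [0.0371 0.0141] 10.0
rod 28 [0.4431 0.2981 0.0406] [0.411 0.294 0.025] [0.568 0.311 0.047] dir -177.5
```

The bolt has been knocked to (0.470, 0.299), yaw ≈ 183°. Fetching it.

```bash
(python3 -m handwheel '[[[0.6,-0.27,0.77,0,0,0,-0.067],[0.55,-0.27,0.77,0,0,0,-0.067],[0.55,-0.27,0.77,0,0,0,-0.067]]]' 40
python3 -m handwheel '[[[0.55,-0.27,0.77,0,0,0,0],[0.55,-0.27,0.77,0,0,0,0],[0.55,-0.27,0.77,0,0,0,0]]]'
python3 -m handwheel '[[[0.55,-0.27,0.77,0,0,0,0],[0.55,-0.27,0.77,0,0,0,0],[0.55,-0.27,0.77,0,0,0,0]]]'
python3 -m handwheel '[[[0.55,-0.27,0.77,0.5,0,0,0],[0.55,-0.27,0.77,0.5,0,0,0],[0.55,-0.27,0.77,0.5,0,0,0],[0.55,-0.27,0.77,0.5,0,0,0],[0.55,-0.27,0.77,0.5,0,0,0]]]')>/dev/null; python3 st.py 0.4695 0.299 0.038 183
```

```text
t 56.38 p [0.4597 0.3027 0.1773] rpy [-3.141 -0.    -3.089] q [ 0.37  0.44  1.41 -0.    1.29 -1.26] F [-0.3  0.4  0.8] w 0.553 g 0.0
rows [-0.12  -0.052  1.742]
turn [-0.001 -0.     0.001]
```

```bash
(python3 -m handwheel '[[[0.55,-0.12,-0.05,0,0,0,0],[0.55,-0.12,-0.05,0.4,0,0,0],[0.55,-0.12,-0.05,0.8,0,0,0],[0.55,-0.12,-0.05,0.9,0,0,0],[0.55,-0.12,-0.05,0.9,0,0,0]]]'
python3 -m handwheel '[[[0.55,0,0,0.3,0,0,0],[0.55,0,0,0.6,0,0,0],[0.55,0,0,0.83,0,0,0],[0.55,0,0,0.84,0,0,0],[0.55,0,0,0.84,0,0,0],[0.55,0,0,0.84,0,0,0]]]')>/dev/null; python3 st.py 0.4695 0.299 0.038 183; python3 bolt.py .4695 .299
(python3 -m handwheel '[[[0,0,0,0,0,0,0],[0,0,0,0,0,0,0],[0,0,0,0,0,0,0],[0,0,0,0,0,0,0],[0,0,0,0,0,0,0],[0,0,0,0,0,0,0],[0,0,0,0,0,0,0]]]')>/dev/null; python3 st.py; python3 bolt.py .4695 .299
```

```text
t 57.3 p [0.4707 0.3    0.0403] rpy [ 3.141e+00  3.000e-03 -3.089e+00] q [ 0.36  0.62  1.55 -0.    0.97 -1.27] F [-0.2  0.3  1.2] w 0.55 g 0.0
rows [ 0.016 -0.012  0.028]
turn [0.001 0.004 0.   ]
top
block top 0 [nan nan nan] [0. 0.] [0. 0.] 0.0
side
block top 21 [0.4561 0.2967 0.0549] [0.456  0.2969] [0.0127 0.0102] 80.8
rod 57 [0.4201 0.2973 0.0404] [0.388 0.269 0.032] [0.464 0.327 0.047] dir 175.7
t 57.98 p [0.4697 0.2999 0.0389] rpy [ 3.141e+00  1.000e-03 -3.089e+00] q [ 0.36  0.62  1.55 -0.    0.97 -1.27] F [-1.   0.2  6.5] w 0.204 g 40.1
top
block top 0 [nan nan nan] [0. 0.] [0. 0.] 0.0
side
block top 14 [0.4544 0.2948 0.0557] [0.4543 0.2959] [0.0132 0.0067] 81.4
rod 55 [0.4207 0.2962 0.0404] [0.388 0.279 0.033] [0.465 0.306 0.045] dir 176.6bolt.py:7: RuntimeWarning: Mean of empty slice.
  rc=cv2.minAreaRect(X[:,:2].astype(np.float32)); print('block top',len(X),X.mean(0).round(4),np.round(rc[0],4),np.round(rc[1],4),round(rc[2],1))
  ret = um.true_divide(
bolt.py:8: RuntimeWarning: Mean of empty slice.
  c=X.mean(0)
bolt.py:7: RuntimeWarning: Mean of empty slice.
  rc=cv2.minAreaRect(X[:,:2].astype(np.float32)); print('block top',len(X),X.mean(0).round(4),np.round(rc[0],4),np.round(rc[1],4),round(rc[2],1))
  ret = um.true_divide(
bolt.py:8: RuntimeWarning: Mean of empty slice.
  c=X.mean(0)
```

```bash
(python3 -m handwheel '[[[0,0,0,-0.2,0,0,0],[0,0,0,-0.5,0,0,0],[0,0,0,-0.9,0,0,0],[0,0,0,-0.9,0,0,0],[0,0,0,-0.9,0,0,0]]]' 50
python3 -m handwheel '[[[0,0,-0.2,-0.7,0,0,0],[0,0,-0.5,-0.8,0,0,0],[0,0,-0.94,-0.8,0,0,0],[0,0,-0.94,-0.8,0,0,0]]]'
python3 -m handwheel '[[[0,0,-0.5,0,0,0,0],[0,0,-0.94,0,0,0,0],[0,0,-0.94,0,0,0,0]]]'
python3 -m handwheel '[[[0,0,-0.5,0,0,0,0],[0,0,-0.94,0,0,0,0],[0,0,-0.94,0,0,0,0]]]'
python3 -m handwheel '[[[0,0,-0.5,0,0,0,0],[0,0,-0.94,0,0,0,0],[0,0,-0.94,0,0,0,0]]]'
python3 -m handwheel '[[[0,0,-0.5,0,0,0,0],[0,0,-0.94,0,0,0,0],[0,0,-0.94,0,0,0,0]]]'
python3 -m handwheel '[[[0,0,-0.5,0,0,0,0],[0,0,-0.94,0,0,0,0],[0,0,-0.94,0,0,0,0],[0,0,-0.94,0,0,0,0]]]'
python3 -m handwheel '[[[0,0,0,0,0,0,0.69],[0,0,0,0,0,0,0.69],[0,0,0,0,0,0,0.69],[0,0,0,0,0,0,0.69],[0,0,0,0,0,0,0.69],[0,0,0,0,0,0,0.69]]]'
python3 -m handwheel '[[[0,0,0,0,0,0,0.69],[0,0,0,0,0,0,0.69],[0,0,0,0,0,0,0.69],[0,0,0,0,0,0,0.69],[0,0,0,0,0,0,0.69],[0,0,0,0,0,0,0.69]]]'
python3 -m handwheel '[[[0,0,0,0,0,0,0.688],[0,0,0,0,0,0,0.688],[0,0,0,0,0,0,0.688],[0,0,0,0,0,0,0.688],[0,0,0,0,0,0,0.688],[0,0,0,0,0,0,0.688],[0,0,0,0,0,0,0.688]]]')>/dev/null; python3 st.py 0.5865 -0.16 0.06 89.8
```

```text
t 61.75 p [ 0.4931 -0.1502  0.1739] rpy [-3.141 -0.     1.574] q [-0.53  0.39  1.51  0.    1.24 -0.53] F [ 0.2  0.3 -1.4] w 0.201 g 50.5
rows [-0.127  1.168  1.423]
turn [-0.001 -0.     0.009]
```

```bash
(python3 -m handwheel '[[[0,-0.09,0.3,0,0,0,0.01],[0,-0.09,0.58,0,0,0,0.01],[0,-0.09,0.58,0.4,0,0,0.01],[0,-0.09,0.58,0.7,0,0,0.01],[0,-0.09,0.58,0.7,0,0,0.01]]]'
python3 -m handwheel '[[[0,-0.09,0.3,0,0,0,0],[0,-0.09,0.58,0.3,0,0,0],[0,-0.09,0.58,0.7,0,0,0],[0,-0.09,0.58,0.7,0,0,0],[0,-0.09,0.58,0.7,0,0,0],[0,-0.09,0.58,0.7,0,0,0]]]')>/dev/null; python3 st.py 0.5865 -0.165 0.039 89.8
python3 - <<'E'
from meas import *
I=[]
for n,(a,b,c,d) in (('top',(150,250,250,350)),('side',(180,280,270,370))):
    p=shot(n); save(p,n+'7.png'); I.append(cv2.resize(cv2.imread(f'pics/{n}7.png')[a:b,c:d],None,fx=4,fy=4,interpolation=cv2.INTER_CUBIC))
    C=cloud(p);h=hsv(p);d0=p['depth']>0
    m=d0&(h[...,1]>100)&(h[...,0]>15)&(h[...,0]<36)&(C[...,2]<.08)&(C[...,1]<-.02)&(C[...,1]>-.07)&(C[...,0]>.54)&(C[...,0]<.63)&(C[...,2]>.02);X=C[m]; print(n,'lug',len(X),X.mean(0).round(4),np.percentile(X,2,0).round(4),np.percentile(X,98,0).round(4))
    m=(h[...,1]<70)&(h[...,2]>100)&d0&(C[...,1]<-.05)&(C[...,1]>-.14)&(abs(C[...,0]-.587)<.03)&(C[...,2]>.02)&(C[...,2]<.09);X=C[m];
    if len(X): print('rod',len(X),X.mean(0).round(4),np.percentile(X,2,0).round(4),np.percentile(X,98,0).round(4))
cv2.imwrite('pics/c7.png',np.hstack(I))
E
```

```text
t 62.67 p [ 0.5862 -0.1659  0.0643] rpy [3.140e+00 1.000e-03 1.563e+00] q [-0.47  0.66  1.37 -0.    1.11 -0.46] F [-0.  -0.6 -1.2] w 0.205 g 50.3
rows [0.011 0.003 0.316]
turn [ 0.002  0.001 -0.005]
top lug 75 [ 0.5845 -0.0375  0.054 ] [ 0.5622 -0.0417  0.0245] [ 0.6095 -0.0311  0.0643]
rod 8 [ 0.5872 -0.087   0.064 ] [ 0.583  -0.0904  0.0604] [ 0.5906 -0.0851  0.0666]
side lug 101 [ 0.5741 -0.0396  0.0449] [ 0.5624 -0.0439  0.0212] [ 0.5894 -0.0275  0.0659]
```

View pics/c7.png

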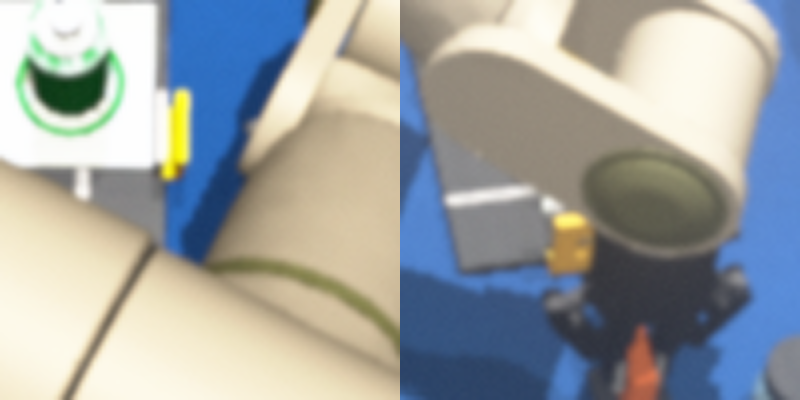

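The lug shows at (175,135) in the top crop and the orange block stands upright in the jaws. Rod x ≈ 0.587 and lug centre ≈ 0.586, so they are in line. Lowering to the bench, then sliding.

```bash
(python3 -m handwheel '[[[0,0.01,0,0.1,0,0,0],[0,0.01,0,0.2,0,0,0],[0,0.01,0,0.28,0,0,0],[0,0.01,0,0.31,0,0,0],[0,0.01,0,0.32,0,0,0],[0,0.01,0,0.32,0,0,0]]]')>/dev/null; python3 st.py 0.586 -0.0645 0.039 89.8
(python3 -m handwheel '[[[0,0.05,0,0,0,0,0],[0,0.1,0,0,0,0,0],[0,0.18,0,0,0,0,0],[0,0.26,0,0,0,0,0],[0,0.34,0,0,0,0,0],[0,0.42,0,0,0,0,0],[0,0.5,0,0,0,0,0],[0,0.55,0,0,0,0,0],[0,0.55,0,0,0,0,0]]]')>/dev/null; python3 st.py 0.586 -0.0645 0.039 89.8
```

```text
t 63.27 p [ 0.5857 -0.1647  0.0387] rpy [3.141e+00 1.000e-03 1.563e+00] q [-0.47  0.69  1.39 -0.    1.06 -0.46] F [-8.2  3.7 22.2] w 0.2 g 54.3
rows [ 1.253 -0.006 -0.005]
turn [ 0.     0.001 -0.006]
t 64.02 p [ 0.5884 -0.1221  0.0388] rpy [3.135 0.004 1.563] q [-0.4   0.68  1.42 -0.    1.03 -0.39] F [ 2.  -3.1 15. ] w 0.206 g 53.1
rows [ 0.72  -0.036 -0.006]
turn [ 0.008  0.005 -0.006]
```

```bash
(python3 -m handwheel '[[[0,0,-0.02,-0.015,0,0,0],[0,0.03,-0.03,-0.015,0,0,0],[0,0.08,-0.03,-0.015,0,0,0],[0,0.14,-0.03,-0.015,0,0,0],[0,0.2,-0.03,-0.015,0,0,0],[0,0.2,-0.03,-0.015,0,0,0]]]')>/dev/null; python3 st.py 0.586 -0.0645 0.039 89.8
```

```text
t 64.52 p [ 0.585  -0.1052  0.0388] rpy [3.139e+00 2.000e-03 1.563e+00] q [-0.38  0.67  1.44 -0.    1.03 -0.37] F [ 1.2 -2.4  9.9] w 0.205 g 52.4
rows [ 0.509  0.009 -0.004]
turn [ 0.004  0.003 -0.006]
```

```bash
(python3 -m handwheel '[[[0,0.05,0.01,-0.01,0,0,0],[0,0.1,0.01,-0.01,0,0,0],[0,0.16,0.01,-0.01,0,0,0],[0,0.22,0.01,-0.01,0,0,0],[0,0.28,0.01,-0.01,0,0,0],[0,0.34,0.01,-0.01,0,0,0],[0,0.4,0.01,-0.01,0,0,0],[0,0.44,0.01,-0.01,0,0,0],[0,0.44,0.01,-0.01,0,0,0]]]')>/dev/null; python3 st.py 0.586 -0.0645 0.039 89.8
(python3 -m handwheel '[[[0,0.03,0,0,0,0,0],[0,0.06,0,0,0,0,0],[0,0.09,0,0,0,0,0],[0,0.12,0,0,0,0,0],[0,0.12,0,0,0,0,0]]]')>/dev/null; python3 st.py 0.586 -0.0645 0.039 89.8
```

```text
t 65.27 p [ 0.5853 -0.069   0.0387] rpy [3.141 0.    1.563] q [-0.32  0.66  1.45 -0.    1.02 -0.31] F [0.8 0.8 5.9] w 0.203 g 52.0
rows [ 0.057  0.008 -0.003]
turn [ 0.001  0.    -0.006]
t 65.68 p [ 0.5855 -0.0657  0.0389] rpy [3.141 0.01  1.562] q [-0.31  0.66  1.45 -0.01  1.02 -0.29] F [ -4.6 -33.3   3.7] w 0.202 g 51.5
rows [ 0.015  0.007 -0.002]
turn [ 0.001  0.013 -0.006]
```

```bash
(python3 -m handwheel '[[[0,-0.05,0,0,0,0,0],[0,-0.05,0,0,0,0,0],[0.5,-0.05,0,0,0,0,0],[0.5,-0.05,0,0,0,0,0],[0.5,-0.05,0,0,0,0,0],[0.5,-0.05,0,0,0,0,0],[0.5,-0.05,0,-0.3,0,0,0],[0.5,-0.05,0,-0.7,0,0,0],[0.5,-0.05,0,-1,0,0,0],[0.5,-0.05,0,-1,0,0,0]]]'
python3 -m handwheel '[[[0.5,-0.3,0,-0.7,0,0,0],[0.5,-0.6,0,-1,0,0,0],[0.5,-0.6,0,-1,0,0,0],[0.5,-0.6,0,-1,0,0,0]]]'
python3 -m handwheel '[[[0.5,-0.9,-0.9,0,0,0,0],[0.5,-0.9,-0.9,0,0,0,0],[0.5,-0.9,-0.9,0,0,0,0],[0.5,-0.9,-0.9,0,0,0,0]]]'
python3 -m handwheel '[[[0.5,-0.9,-0.9,0,0,0,0],[0.5,-0.9,-0.9,0,0,0,0],[0.5,-0.9,-0.9,0,0,0,0],[0.5,-0.9,-0.9,0,0,0,0]]]'
python3 -m handwheel '[[[0.5,-0.9,-0.9,0,0,0,0],[0.5,-0.9,-0.9,0,0,0,0],[0.5,-0.9,-0.9,0,0,0,0],[0.5,-0.9,-0.9,0,0,0,0]]]')>/dev/null; python3 st.py
python3 - <<'E'
from meas import *
from spout import can
I=[]
for n,(a,b,c,d) in (('top',(120,280,170,330)),('side',(110,270,250,410))):
    p=shot(n); save(p,n+'8.png'); I.append(cv2.resize(cv2.imread(f'pics/{n}8.png')[a:b,c:d],None,fx=2.5,fy=2.5,interpolation=cv2.INTER_CUBIC))
    C=cloud(p);h=hsv(p);d0=p['depth']>0
    for c2,x,y in(('red',.63,.263),('yel',.63,.151),('gre',.628,.04)): print(n,c2,can(p,x,y,.022)[:2])
    m=cmask(p,'red')&(C[...,2]>.05)&(np.hypot(C[...,0]-.53,C[...,1]-.15)<.05); X=C[m]; print('handle',X[X[:,2]>.07].mean(0).round(4))
    m=(h[...,1]>140)&(h[...,0]<19)&d0&(np.hypot(C[...,0]-.586,C[...,1]+.07)<.05)&(C[...,2]>.046); X=C[m]; print('block',X.mean(0).round(4),np.percentile(X,[2,98],0).round(4).tolist())
cv2.imwrite('pics/c8.png',np.hstack(I))
E
```

```text
t 67.85 p [ 0.3656 -0.3271  0.1972] rpy [-3.14e+00 -2.00e-03  1.56e+00] q [-0.97  0.32  1.54 -0.    1.28 -0.96] F [-0.4  0.2 -0.4] w 0.5 g 0.0
top red (array([0.6283, 0.2638]), 0.0287)
top yel (array([0.6292, 0.15  ]), 0.0285)
top gre (array([0.6279, 0.0393]), 0.0286)
handle [0.5255 0.1506 0.0794]
block [ 0.5848 -0.0692  0.0537] [[0.5765, -0.0861, 0.0465], [0.5946, -0.0473, 0.0599]]
side red (array([0.627 , 0.2637]), 0.0309)
side yel (array([0.6284, 0.1506]), 0.0293)
side gre (array([0.6257, 0.0403]), 0.0299)
handle [0.5268 0.1483 0.0821]
block [ 0.5844 -0.0635  0.0566] [[0.5761, -0.0864, 0.0496], [0.5944, -0.0415, 0.0607]]
```

View pics/c8.png

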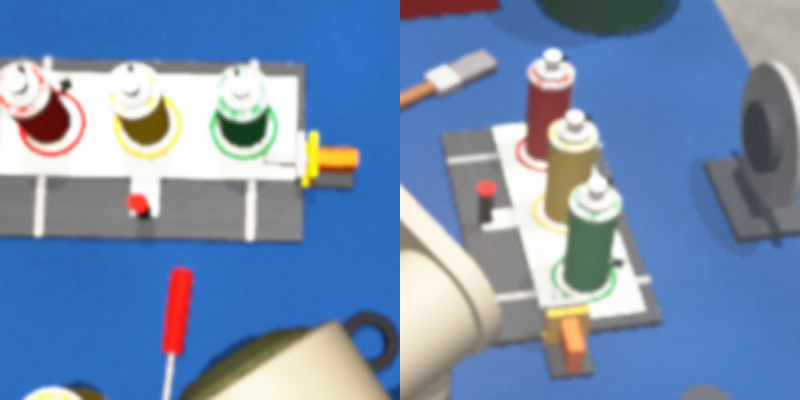

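The block is flush against the yellow lug (top crop 310–358,157), with the rod tip showing behind the carriage lug. The cans stand in their bays and the caps are in the tray, so I'm handing in.

```bash
python3 -c "
from rig import robot
print(robot.sign_off())"
```

```text
the job is handed in; nothing more can be done
None
```

Job handed in at about 68 s: three caps rim down in the tray, each can in its own bay facing its arrow (red about 3 mm off centre, by camera), carriage home against its stop, and the bolt fully in through both lugs; the sign-off returned no verdict.

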